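# Put the mixed-up bench things back on their shadow plates

### The job

The round steel piece, the tape measure, the welding magnet and the brass collet body are all standing on one another's shadow plates. Put each thing in the middle of the plate cut to its own shape, upright or flat as it is now; the tape measure, magnet and collet body must lie along their dark silhouettes (either way round will do). The square blank plate is free for parking things on the way; leave the ceramic gas cup standing where it is.

Things in the scene. Friction and masses are not known exactly. Their poses are not given: they have to be found in the camera images.
- round_bar: Round steel bar piece standing on end: plain grey cylinder, 31 mm diameter, 35 mm high, 0.19 kg. Origin: centre of its underside, z up its axis. Take it across its diameter from above.
- tape: Yellow tape measure standing upright on its edge, 36 mm wide (x), 76 mm long (y), 64 mm high, 0.24 kg. Origin: centre of its underside; the flat cheeks to grip are at x = -17 and +17 mm, and the case reaches from y = -28 to +36 mm (the rest is the small hook at -y). Its top is rounded; grip it about 20 to 35 mm above its underside.
- magnet: Arrow-shaped welding magnet lying flat: red plates on a steel core, 59 mm along x, 84 mm along y, 16 mm thick, 0.3 kg (it does not attract anything here). Origin: centre of its underside; the straight back edge is at x = -29 mm, the blunt point at x = +29 mm. Grip it from back edge to point (59 mm, across x at y = 0).
- collet: Small brass collet body, a slim threaded rod-like piece lying flat: 10 mm wide (x), 44 mm long (y), 10 mm high, 0.022 kg; it does not roll. Origin: centre of its underside. Grip it across x.
- round_plate: Fixed plywood plate, 6 mm thick, flat on the bench (its top is at z = 0.006), a round disc of 92 mm diameter with a dark round silhouette (33 mm) in the middle: the place of the round bar piece. Origin: centre of its underside; the silhouette is centred on it.
- tape_plate: Fixed plywood plate, 6 mm thick, flat on the bench (its top is at z = 0.006), a broad rectangle 72 x 112 mm (x, y) with rounded corners and a dark 38 x 76 mm silhouette in the middle: the place of the tape measure. Origin: centre of its underside; y runs the long way.
- magnet_plate: Fixed plywood plate, 6 mm thick, flat on the bench (its top is at z = 0.006), arrow-shaped like the magnet but larger, 92 x 116 mm (x, y), with a dark arrow silhouette in the middle: the place of the welding magnet. Origin: centre of its underside; it coincides with the magnet's origin when the magnet lies on the silhouette; its blunt point is toward +x as on the magnet.
- collet_plate: Fixed plywood plate, 6 mm thick, flat on the bench (its top is at z = 0.006), a narrow strip with round ends, 46 x 110 mm (x, y), with a dark slim 12 x 44 mm silhouette in the middle: the place of the brass collet body. Origin: centre of its underside; y runs the long way.
- spare_plate: Fixed plywood plate, 6 mm thick, flat on the bench (its top is at z = 0.006), a square of 84 mm, no silhouette, a pin head at each corner: empty at the start, for parking. Origin: centre of its underside; sides along x, y. A fixed tray with walls 140 mm high stands between the plates at left (y > 0.25) and right (y < 0), near corner at x 0.45, y 0.11: carry over it.
- gas_cup: Bystander: pinkish ceramic gas cup standing on the bare bench on its wide end, 25 mm diameter, 42 mm high. Origin: centre of its underside. To be left standing where it is.
There are look-alikes about, which are no part of the job. What is meant by the magnet is not green, and is the larger of those in its own colour.

How it is judged:
By the outcome, as a careful person would: the job done as asked, in the order asked, and still so for the second after the job is handed in, with the robot touching nothing.
It also fails if it takes over 141 s, if anything falls off the work surface, if the arm or the gripper's body presses on something with over 40 N, if the wrist force passes 120 N, or if a joint passes its speed limit or range.

### The arm

A 6-joint arm with a two-finger parallel gripper is mounted at the origin on a cart in front of the work surface, level with it; the furniture and walls round the work are solid. World frame = base frame: x ahead of the robot, y to its left, z up, the work surface at z = 0. Lengths are in m, angles in rad, forces in N, time in s.
With the tool pointing down it reaches from about 0.375 to 0.975 m from the base axis. Payload 3.8 kg.
Tool frame: the origin (TCP) lies midway between the tips of the shut fingers; the grasp point (between the pads) lies 19 mm behind it; z points along the fingers, y is the line along which they close (so a half turn about z gives the same grasp; the last joint's range is limited). The gripper opens to 85 mm and grips with 20 to 120 N. Pads are 22 mm wide; open, the fingers measure 114 mm over their backs; the gripper's body (76 mm by 85 mm) begins 54 mm behind the grasp point. The pads swing forward as they close: fully open they stand 13 mm farther back than shut.
Start: joints at [1.064, 0.264, 1.604, -0, 1.274, -0.037], TCP at [0.306, 0.602, 0.231] pointing down, gripper open.
Joint ranges: [-2.63, 2.63], [-0.94, 2.18], [0.31, 2.57], [-1.31, 4.45], [0, 2.66], [-2.55, 2.55]. Speed limits (rad/s): [2.57, 2.57, 3.14, 3.14, 3.14, 3.14].

### API

Orientations are given as a rotation vector (axis times angle).
In Python, from workcell import bot, cams gives the robot as it stands.
- The arm moves only by the tool play_rows, never from a script. Its argument "rows" is a list of rows, each a list of 2 entries, a list of its own where there are three numbers: the shift along the tool's x, y, z scaled (see below), then the turn, a rotation vector about the tool's x, y, z scaled (see below). A call has 1 to 20 rows; each row is the pose to reach, as a shift and turn from the pose commanded when the call began, along the tool's axes at that moment; what a row does not reach only later rows make up. The controller multiplies each number of a shift by 250 mm and each number of a turn by 45 degrees. A row lasts 1/12 s, in which the tool goes at most 41.7 mm and 7.16 degrees, less where a joint would pass 70% of its speed; a pose out of reach is approached as far as the arm can. A call with a number of a shift or a turn outside -1 to 1 is refused whole. A call with a gripper value outside its range is refused whole. "claw" is the opening, from -1 (shut) to 1 (fully open), set as the call begins (left out, the last holds). The fingers move at their own pace and stop on an object; "newtons" is the grip in N (left out, the last holds). Time passes only in rows, so rows that repeat a pose let the fingers close. It gives the time, the measured TCP pose, the force, the opening and the grip force at its end, in the units of the state.
- bot.read_state(): the state, without advancing time (a new reading comes with each control period).
- cams.read_camera(name): name is "side" or "top"; returns a dict with "image" (420x560x3 uint8, red, green, blue), "K" (3x3 intrinsics, pixels), "T" (4x4, takes a point from camera to world coordinates). Camera axes: x right, y down, z forward; pixel columns grow to the right and rows downward; lengths in m; the calibration is good to about 2 mm. A picture is of the moment at which its call begins. There is no depth.
- bot.finish_job(): hands the job in; it is judged then, once.
The state is a dict: "time": time; "q": joint angles; "joint_vel": joint speeds; "joint_torque": joint torques, N m; "tool_pos": TCP position; "tcp_rot": TCP orientation; "wrist_force": force on the tool from outside, world axes, zero at the start; "torque": the same for the moment, N m; "width": opening from 0.0 (shut) to 1.0 (fully open); "grip_force": force on a finger pad.
Only numpy, scipy, OpenCV 4.12 (cv2) and the standard library are available. Lean on these libraries where they do the work, as an engineer would, in place of code of your own. Each camera call takes 0.05 s, during which the arm holds its last target. There are 200 camera calls.

## Working session

There is one attempt and no reset: what is moved stays moved. The work goes in short steps, Python scripts to look and compute and a tool call to move; the robot and the scene stay as the last step left them, time stands still between calls to the robot, and variables do not carry over. Pictures are saved under pics/ and viewed, at most 14 in all, crops included, and the job is handed in when it is done.

Besides the shell and the picture viewer there is one more tool, called after "Call:" by a JSON object that holds its "method" and its "body". play_rows: Moves the arm, as the interface text tells. Its arguments: {"type":"object","properties":{"rows":{"type":"array","items":{"type":"array"}},"claw":{"type":"number"},"newtons":{"type":"number"}},"required":["rows"]}

```bash
mkdir -p pics; ls; python3 - <<'E'
from workcell import bot,cams
import cv2,numpy as np
for n in("top","side"):
    c=cams.read_camera(n);cv2.imwrite(f"pics/{n}0.png",cv2.resize(c["image"][...,::-1],(800,600),interpolation=cv2.INTER_CUBIC))
    np.savez(f"{n}.npz",**c)
    print(n,c["K"].round(1).tolist(),c["T"].round(3).tolist())
s=bot.read_state();print(s["time"],s["tool_pos"],s["tcp_rot"],s["width"])
E
```

```text
pics
top [[485.5, 0.0, 280.6], [0.0, 485.5, 206.8], [0.0, 0.0, 1.0]] [[0.005, -0.984, 0.176, 0.296], [-1.0, -0.008, -0.015, 0.158], [0.016, -0.176, -0.984, 1.707], [0.0, 0.0, 0.0, 1.0]]
side [[523.8, 0.0, 278.7], [0.0, 523.8, 205.3], [0.0, 0.0, 1.0]] [[-0.998, -0.055, 0.03, 0.562], [-0.058, 0.648, -0.76, 1.208], [0.022, -0.76, -0.65, 0.957], [0.0, 0.0, 0.0, 1.0]]
0.1 [0.30523342 0.60131008 0.23007073] [-0.73104127 -3.05478402  0.00308962] 1.0012600966963936
```

View pics/top0.png

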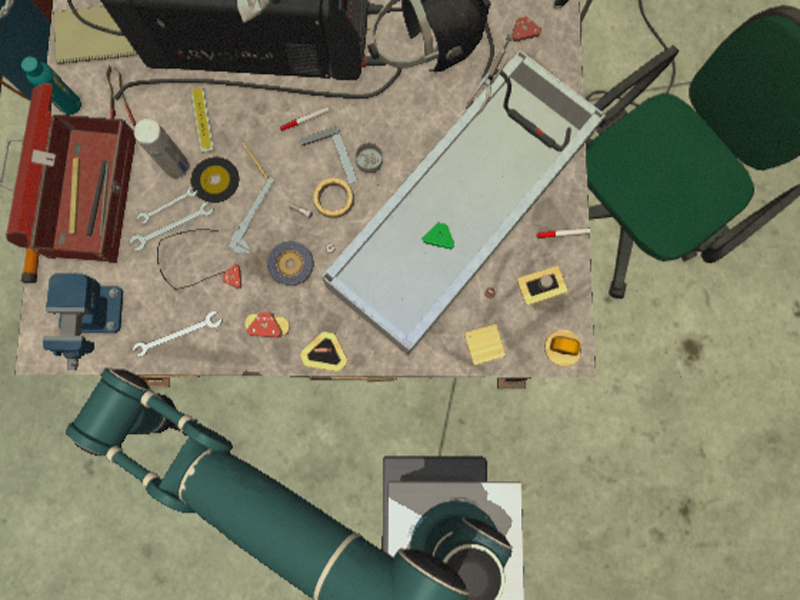

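View pics/side0.png

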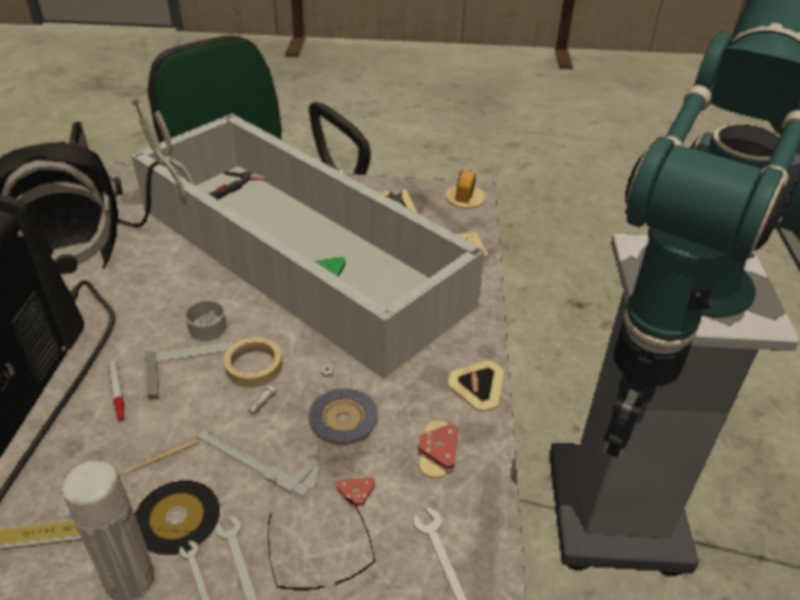

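The top view (800x600) shows these pieces:
- The red magnet is on the narrow collet plate at (266,325).
- The collet is on the arrow plate at (324,350).
- The bar is on the tape plate at (543,285), and the tape is on the round plate at (563,347).
- The spare plate is at (485,344), and the gas cup is at (490,293).

Next I'll rectify the regions to metric views.

```bash
cat > h.py <<'E'
import numpy as np,cv2
from workcell import bot,cams
def proj(c,P):
    P=np.atleast_2d(P).astype(float);T=c["T"];q=(P-T[:3,3])@T[:3,:3]
    q=q@np.asarray(c["K"]).T;return q[:,:2]/q[:,2:]
def ray(c,uv,z):
    uv=np.atleast_2d(uv).astype(float);d=np.c_[uv,np.ones(len(uv))]@np.linalg.inv(c["K"]).T@c["T"][:3,:3].T
    o=c["T"][:3,3];return o+d*((z-o[2])/d[:,2])[:,None]
def rect(c,x0,x1,y0,y1,z,s):
    # up=+x, left=+y ; s px per m
    w=int(round((y1-y0)*s));h=int(round((x1-x0)*s));v,u=np.mgrid[0:h,0:w]
    P=np.stack([x1-(v+.5)/s,y1-(u+.5)/s,np.full(u.shape,z)],-1).reshape(-1,3)
    m=proj(c,P).reshape(h,w,2).astype(np.float32)
    im=cv2.remap(c["image"],m[...,0],m[...,1],cv2.INTER_CUBIC)
    return im
def grid(im,x0,x1,y0,y1,s):
    im=im[...,::-1].copy()
    for k in np.arange(np.ceil(y0*20)/20,y1,.05):
        u=int((y1-k)*s);cv2.line(im,(u,0),(u,im.shape[0]),(255,0,0),1);cv2.putText(im,f"y{k:.2f}",(u+1,10),0,.35,(255,0,255),1)
    for k in np.arange(np.ceil(x0*20)/20,x1,.05):
        v=int((x1-k)*s);cv2.line(im,(0,v),(im.shape[1],v),(255,0,0),1);cv2.putText(im,f"x{k:.2f}",(1,v-1),0,.35,(255,0,255),1)
    return im
E
python3 - <<'E'
from h import *
t=dict(np.load("top.npz"));s=dict(np.load("side.npz"))
for uv in [(266,325),(324,350),(543,285),(563,347),(485,344),(490,293),(325,280)]:
    print(uv,ray(t,np.array(uv)*.7,0.006).round(3))
for n,(x0,x1,y0,y1) in dict(L=(.36,.53,.2,.45),R=(.36,.56,-.3,.02)).items():
    k=800/(y1-y0) if n=="L" else 2400
    k=min(800/(y1-y0),300/(x1-x0))
    a=[grid(rect(c,x0,x1,y0,y1,.006,k),x0,x1,y0,y1,k) for c in(t,s)]
    cv2.imwrite(f"pics/rect{n}.png",np.vstack(a));print(a[0].shape)
E
```

```text
(266, 325) [[0.523 0.463 0.006]]
(324, 350) [[0.463 0.319 0.006]]
(543, 285) [[ 0.63  -0.225  0.006]]
(563, 347) [[ 0.474 -0.27   0.006]]
(485, 344) [[ 0.48  -0.077  0.006]]
(490, 293) [[ 0.608 -0.092  0.006]]
(325, 280) [[0.638 0.321 0.006]]
(300, 441, 3)
(300, 480, 3)
```

```bash
python3 - <<'E'
from h import *
t=dict(np.load("top.npz"));s=dict(np.load("side.npz"))
for n,(x0,x1,y0,y1) in dict(L=(.38,.60,.23,.55),R=(.38,.70,-.35,0)).items():
    k=1200 if n=="L" else 1100
    a=[grid(rect(c,x0,x1,y0,y1,.006,k),x0,x1,y0,y1,k) for c in(t,s)]
    im=np.hstack(a);print(im.shape);cv2.imwrite(f"pics/rect{n}.png",im)
E
```

```text
(264, 768, 3)
(352, 770, 3)
```

View pics/rectL.png

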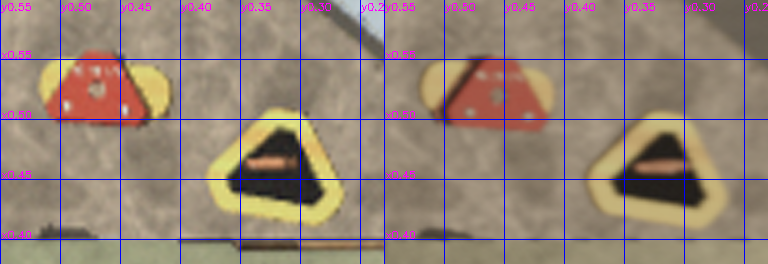

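View pics/rectR.png

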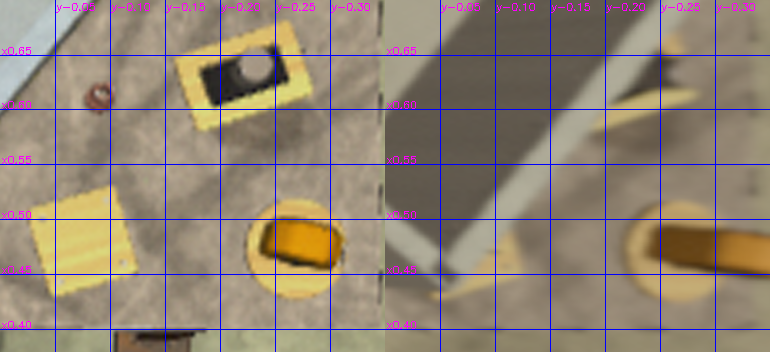

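The views show each piece clearly. Approximate positions:
- **Left:** magnet about (0.52, 0.47), collet about (0.463, 0.32).
- **Right:** bar about (0.635, -0.23), tape about (0.475, -0.27), spare about (0.48, -0.08), cup about (0.61, -0.09).

Next I'll fit the outlines precisely.

```bash
cat > fit.py <<'E'
from h import *
from scipy.optimize import minimize
from scipy.ndimage import map_coordinates,gaussian_filter
def rbox(w,h,r,n=40):
    p=cv2.ellipse2Poly((0,0),(1000,1000),0,0,360,5)/1000*r
    c=np.array([[sx*(w/2-r),sy*(h/2-r)] for sx in(-1,1) for sy in(-1,1)])
    a=(c[:,None]+p[None]).reshape(-1,2)*1e6
    return cv2.convexHull(a.astype(np.float32))[:,0]/1e6
def dense(poly,step=.002):
    P=[];N=[]
    for a,b in zip(poly,np.roll(poly,-1,0)):
        L=np.linalg.norm(b-a)
        if L<1e-5: continue
        k=max(1,int(L/step));t=(np.arange(k)+.5)/k
        P.append(a+t[:,None]*(b-a));n=np.array([b[1]-a[1],a[0]-b[0]])/L;N.append(np.repeat(n[None],k,0))
    P=np.vstack(P);N=np.vstack(N);N*=np.sign(((P)*N).sum(1).mean());return P,N
def score(c,kind):
    f=c["image"].astype(float)
    d={"yel":f[...,0]*.5+f[...,1]*.5-f[...,2],"dark":-f.sum(2)/3,"red":f[...,0]-f[...,1],"org":f[...,0]-f[...,2],"lum":f.mean(2)}[kind]
    return np.clip(d,-1e9,1e9)
def fit(c,kind,poly,z,p0,sat=None,d=.004,yaw=True,rng=(.012,.25)):
    S=score(c,kind)
    if sat: S=np.clip(S,*sat)
    P,N=dense(poly)
    def cost(p):
        a=p[2] if yaw else p0[2];R=np.array([[np.cos(a),-np.sin(a)],[np.sin(a),np.cos(a)]])
        v=0
        for s in(-1,1):
            q=(P+s*d*N)@R.T+p[:2];uv=proj(c,np.c_[q,np.full(len(q),z)])
            v+=s*map_coordinates(S,[uv[:,1],uv[:,0]],order=1,mode="nearest").mean()
        return v
    best=None
    for dx in(-.006,0,.006):
      for dy in(-.006,0,.006):
        for da in((-.15,0,.15) if yaw else (0,)):
          x0=np.array(p0)+[dx,dy,da]
          r=minimize(cost,x0,method="Nelder-Mead",options=dict(initial_simplex=x0+np.array([[0,0,0],[.004,0,0],[0,.004,0],[0,0,.1]]),xatol=1e-5,fatol=1e-4))
          if best is None or r.fun<best.fun: best=r
    return best.x,best.fun
E
cat > m1.py <<'E'
from fit import *
t=dict(np.load("top.npz"));s=dict(np.load("side.npz"))
circ=lambda D:rbox(D,D,D/2-1e-6)
R=lambda a:np.radians(a)
def tri(w,h,fr,bk): return np.array([[-w/2,-h/2+.004],[-w/2,h/2-.004],[-w/2+bk,h/2],[w/2,fr],[w/2,-fr],[-w/2+bk,-h/2]])
jobs=[("round_plate",[t,s],"yel",circ(.092),.006,(.472,-.268,0),(0,60),False),
("tape_plate",[t],"yel",rbox(.072,.112,.008),.006,(.63,-.222,R(15)),(0,60),True),
("tape_sil",[t],"dark",rbox(.038,.076,.003),.006,(.63,-.222,R(15)),(-110,-40),True),
("spare",[t],"yel",rbox(.084,.084,.004),.006,(.478,-.078,R(17)),(0,60),True),
("collet_plate",[t,s],"yel",rbox(.046,.110,.0229),.006,(.52,.463,R(-5)),(0,60),True),
("magnet",[t,s],"red",tri(.059,.084,.012,.012),.022,(.525,.47,R(0)),(20,90),True),
("magnet_plate",[t,s],"yel",tri(.092,.116,.02,.02),.006,(.455,.317,R(-15)),(0,60),True),
("magnet_sil",[t,s],"dark",tri(.061,.086,.012,.012),.006,(.455,.317,R(-15)),(-110,-40),True),
("cup",[t],"org",circ(.025),.021,(.61,-.09,0),None,False)]
for n,cs,k,po,z,p0,sat,yw in jobs:
    for c in cs:
        x,f=fit(c,k,po,z,p0,sat,yaw=yw);print(n,x[:2].round(4),round(np.degrees(x[2]),1),round(f,1))
def blob(c,m,z,reg):
    ux=proj(c,[[reg[i],reg[j],z] for i in(0,1) for j in(2,3)]);lo=ux.min(0).astype(int);hi=ux.max(0).astype(int)
    mm=np.zeros(m.shape,bool);mm[lo[1]:hi[1],lo[0]:hi[0]]=1;v,u=np.nonzero(m&mm)
    P=ray(c,np.c_[u,v],z)[:,:2];C=np.cov(P.T);w,V=np.linalg.eigh(C)
    print(len(P),P.mean(0).round(4),"long axis yaw",round(np.degrees(np.arctan2(V[1,1],V[0,1])),1),(np.sqrt(12*w)).round(3))
for c in(t,s):
    f=c["image"].astype(int);g=f.mean(2)
    print("collet");blob(c,(f[...,0]-f[...,2]>40)&(f[...,0]-f[...,1]>25),.013,(.45,.485,.295,.345))
    print("tape top");blob(c,(f[...,0]-f[...,2]>100)&(f[...,0]-f[...,1]>35),.066,(.44,.53,-.34,-.22))
f=t["image"].astype(int);print("bar");
im=rect(t,.60,.68,-.29,-.17,.041,1000);print(im.mean(2)[::8,::8].astype(int))
E
python3 m1.py
```

```text
round_plate [ 0.4736 -0.2691] -16.0 -29.0
round_plate [ 0.4709 -0.2655] -4.2 -21.6
tape_plate [ 0.6305 -0.2218] 18.4 -31.8
tape_sil [ 0.6313 -0.2228] 19.2 -53.1
spare [ 0.4807 -0.0756] 16.5 -32.9
collet_plate [0.5202 0.4613] 2.2 -22.2
collet_plate [0.5184 0.4665] -13.9 -17.2
magnet [0.525  0.4658] -3.4 -64.1
magnet [0.5232 0.4674] -3.3 -50.6
magnet_plate [0.4631 0.3191] -12.3 -23.9
magnet_plate [0.4616 0.32  ] -10.8 -23.5
magnet_sil [0.4627 0.319 ] -8.9 -42.6
magnet_sil [0.4607 0.3116] -10.8 -37.6
cup [ 0.6086 -0.088 ] 8.7 -15.1
collet
46 [0.4688 0.3272] long axis yaw 54.2 [0.026 0.046]
tape top
222 [ 0.4774 -0.2596] long axis yaw 85.7 [0.047 0.067]
collet
87 [0.4669 0.3177] long axis yaw 95.6 [0.029 0.055]
tape top
83 [ 0.474  -0.2492] long axis yaw 78.2 [0.028 0.058]
bar
[[148 131 117 118 141 142 130 115 133 127 141 148 151 149 155]
 [144 120 114 133 152 145 132 133 142 148 166 145 148 142 148]
 [129 121 128 133 149 145 139 169 172 174 170 146 142 149 145]
 [117 113 122 143 165 173 172 173 177 165 170 167 138 149 147]
 [142 161 177 174 174 180 146 147  89  53 182 181 109 153 133]
 [176 175 179 146 108  96 151 150 150  38 160 177 157 155 147]
 [178 108  62  35  50  92 150 146 147  43  89 165 167 137 146]
 [181  49  41  42  48  70 136 145  98  38  31 180 183 136 146]
 [173 104  39  38  40  55  57  47  30  79 145 184 184 157 148]
 [174 156  36  39  43  21  82 153 187 186 184 186 173 159 129]]
```

```bash
cat > m2.py <<'E'
from fit import *
t=dict(np.load("top.npz"));s=dict(np.load("side.npz"))
circ=lambda D:rbox(D,D,D/2-1e-6);R=np.radians
import fit as F
o=F.score
F.score=lambda c,k:(o(c,"lum")-2*np.maximum(o(c,"yel"),0)) if k=="bar" else o(c,k)
print("bar",fit(t,"bar",circ(.031),.041,(.638,-.232,0),(40,150),yaw=False))
for c in(t,s):
    print("collet",fit(c,"org",rbox(.010,.044,.002),.013,(.463,.32,0),(10,110),d=.003))
    for z,w,h in((.05,.036,.064),(.06,.036,.05),(.035,.036,.066)):
        print("tape",z,fit(c,"org",rbox(w,h,.004),z,(.474,-.265,R(-8)),(80,160),d=.003))
k=4000
a=[]
for c,(x0,x1,y0,y1) in ((t,(.43,.53,-.32,-.22)),(t,(.42,.52,.27,.37)),(t,(.59,.69,-.28,-.18)),):
    a.append(grid(rect(c,x0,x1,y0,y1,.006,2600),x0,x1,y0,y1,2600))
im=np.hstack(a);b=s["image"][100:160,290:360][...,::-1];b=cv2.resize(b,(350,300),interpolation=cv2.INTER_CUBIC)
im=np.vstack([im,np.zeros((300,780,3),np.uint8)]);im[260:560,:350]=b
b=s["image"][250:350,285:365][...,::-1];im[260:560,400:640]=cv2.resize(b,(240,300),interpolation=cv2.INTER_CUBIC)
cv2.imwrite("pics/z1.png",im)
E
python3 m2.py
```

```text
bar (array([ 0.63345139, -0.22445554, -0.15508795]), np.float64(-52.153170654941256))
collet (array([0.46343174, 0.3224344 , 0.03391476]), np.float64(-39.79246864728039))
tape 0.05 (array([ 0.47927189, -0.26729507, -0.22372759]), np.float64(-33.538530312849986))
tape 0.06 (array([ 0.47808338, -0.25902065, -0.31502199]), np.float64(-36.788112491823114))
tape 0.035 (array([ 0.48091592, -0.27061868, -0.23135963]), np.float64(-31.43803357207679))
collet (array([0.46116234, 0.32478132, 0.01884614]), np.float64(-29.90264666957542))
tape 0.05 (array([ 0.47629923, -0.26987813, -0.19072313]), np.float64(-14.792358500799693))
tape 0.06 (array([ 0.47620292, -0.25970242, -0.19360155]), np.float64(-13.906088578041476))
tape 0.035 (array([ 0.47464351, -0.29345173, -0.18776029]), np.float64(-14.85614666413278))
```

View pics/z1.png

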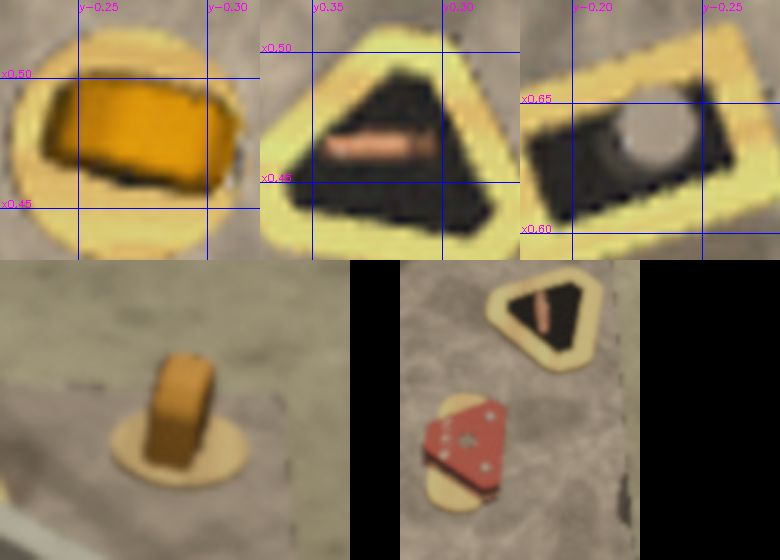

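Seen up close:
- The collet spans y of about 0.302 to 0.345 at x 0.4625.
- The bar is at (0.6335, -0.2245).
- The tape is rotated about -11.5° near (0.475, -0.268).

First move: take the collet to the spare plate.

```bash
cat > plan.py <<'E'
import numpy as np,sys
from scipy.spatial.transform import Rotation as Ro
from workcell import bot
def rot(phi): 
    p=np.radians(phi);return Ro.from_matrix(np.array([[-np.sin(p),np.cos(p),0],[np.cos(p),np.sin(p),0],[0,0,-1]]).T)
def plan(wps,cur=None):
    """wps: (x,y,z,phi_deg): phi = closing line angle; prints one call per waypoint"""
    s=bot.read_state()
    p,r=(np.array(s["tool_pos"]),Ro.from_rotvec(s["tcp_rot"])) if cur is None else (np.array(cur[:3]),rot(cur[3]))
    y=r.as_matrix()[:,1];print("t",round(s["time"],2),"pos",p.round(4),"phi",np.degrees(np.arctan2(y[1],y[0])).round(2),"w",round(s["width"],3))
    for w in wps:
        t=np.array(w[:3]);c=[rot(w[3]),rot(w[3]+180)]
        R=min(c,key=lambda R:(r.inv()*R).magnitude())
        d=r.inv().apply(t-p)/.25;a=(r.inv()*R).as_rotvec()
        n=max(np.linalg.norm(t-p)/.0417,np.degrees(np.linalg.norm(a))/7.16)
        print(w,"-> shift",d.round(3).tolist(),"turn",(np.degrees(a)/45).round(3).tolist(),"rows",round(n,1),"" if max(abs(d).max(),np.degrees(abs(a)).max()/45)<=1 else "TOO BIG")
        p,r=t,R
E
python3 -c "
from plan import *
plan([(.38,.47,.16,30),(.4625,.323,.07,1.5),(.4625,.323,.0085,1.5)])"
```

```text
t 0.1 pos [0.3052 0.6013 0.2301] phi 63.08 w 1.001
(0.38, 0.47, 0.16, 30) -> shift [-0.504, -0.332, 0.281] turn [-0.003, 0.001, 0.735] rows 4.6 
(0.4625, 0.323, 0.07, 1.5) -> shift [-0.674, -0.008, 0.36] turn [0.0, 0.0, 0.633] rows 4.6 
(0.4625, 0.323, 0.0085, 1.5) -> shift [0.0, 0.0, 0.246] turn [0.0, 0.0, 0.0] rows 1.5
```

Call:
{"method": "play_rows", "body": {"rows": [[[-0.504,-0.332,0.281],[0,0,0.735]],[[-0.504,-0.332,0.281],[0,0,0.735]],[[-0.504,-0.332,0.281],[0,0,0.735]],[[-0.504,-0.332,0.281],[0,0,0.735]],[[-0.504,-0.332,0.281],[0,0,0.735]],[[-0.504,-0.332,0.281],[0,0,0.735]]], "claw": -0.18, "newtons": 30}}

```text
time: 0.6
tool_pos: [0.3802, 0.4677, 0.1586]
tcp_rot: [-1.577, -2.716, 0.007]
wrist_force: [-0.3, 1.3, 0.2]
width: 0.41
grip_force: 0.0
```

Call:
{"method": "play_rows", "body": {"rows": [[[-0.674,-0.008,0.36],[0,0,0.633]],[[-0.674,-0.008,0.36],[0,0,0.633]],[[-0.674,-0.008,0.36],[0,0,0.633]],[[-0.674,-0.008,0.36],[0,0,0.633]],[[-0.674,-0.008,0.36],[0,0,0.633]],[[-0.674,-0.008,0.36],[0,0,0.633]],[[-0.674,-0.008,0.36],[0,0,0.633]],[[-0.674,-0.008,0.36],[0,0,0.633]]]}}

```text
time: 1.27
tool_pos: [0.4635, 0.3255, 0.0721]
tcp_rot: [-2.19, -2.252, -0.003]
wrist_force: [-0.1, -0.2, -0.4]
width: 0.412
grip_force: 0.0
```

```bash
python3 -c "
from plan import *
plan([(.4625,.323,.0085,1.5)])
from h import *
a=[]
for n,(x0,x1,y0,y1) in (('top',(.40,.52,.26,.38)),('side',(.40,.52,.26,.38))):
    c=cams.read_camera(n);a.append(grid(rect(c,x0,x1,y0,y1,.012,3000),x0,x1,y0,y1,3000))
cv2.imwrite('pics/g1.png',np.hstack(a))
"
```

```text
t 1.27 pos [0.4635 0.3255 0.0721] phi 1.62 w 0.412
(0.4625, 0.323, 0.0085, 1.5) -> shift [-0.01, -0.004, 0.254] turn [0.002, -0.002, 0.003] rows 1.5
```

View pics/g1.png

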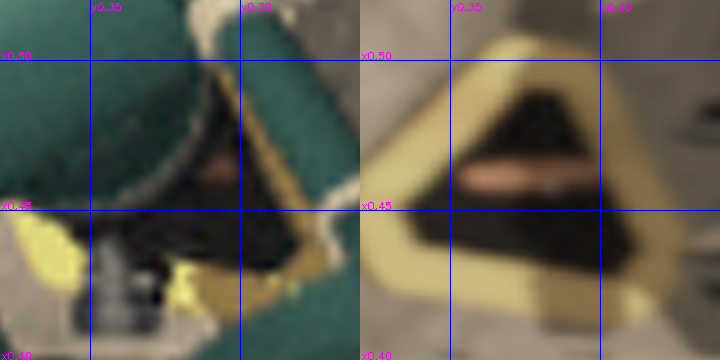

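The side view shows the collet along y, 0.301 to 0.347, at x of about 0.463. That matches the fit, so I'll descend and grip.

Call:
{"method": "play_rows", "body": {"rows": [[[-0.008,-0.002,0.1],[0,0,0]],[[-0.008,-0.002,0.18],[0,0,0]],[[-0.008,-0.002,0.23],[0,0,0]],[[-0.008,-0.002,0.252],[0,0,0]],[[-0.008,-0.002,0.252],[0,0,0]],[[-0.008,-0.002,0.252],[0,0,0]]]}}

```text
time: 1.87
tool_pos: [0.4626, 0.3226, 0.0085]
tcp_rot: [2.191, 2.252, 0.001]
wrist_force: [-0.2, 0.1, 0.4]
width: 0.409
grip_force: 0.0
```

Call:
{"method": "play_rows", "body": {"rows": [[[0,0,0],[0,0,0]],[[0,0,0],[0,0,0]],[[0,0,0],[0,0,0]],[[0,0,0],[0,0,0]],[[0,0,0],[0,0,0]],[[0,0,0],[0,0,0]]], "claw": -1}}

```text
time: 2.37
tool_pos: [0.4635, 0.3226, 0.0094]
tcp_rot: [2.192, 2.25, 0.004]
wrist_force: [-0.2, 1.4, 6.4]
width: 0.094
grip_force: 31.3
```

```bash
python3 -c "
from plan import *
s=bot.read_state();p=s['tool_pos'];print(s['wrist_force'],s['grip_force'])
plan([(.4625,.323,.20,1.5),(.47,.12,.20,-20),(.48,-.076,.20,-45),(.48,-.076,.10,-73)])"
```

```text
[-0.18304068  1.44472959  6.39655618] 31.31070077419281
t 2.37 pos [0.4635 0.3226 0.0094] phi 1.51 w 0.094
(0.4625, 0.323, 0.2, 1.5) -> shift [0.003, -0.002, -0.762] turn [0.003, -0.002, 0.0] rows 4.6 
(0.47, 0.12, 0.2, -20) -> shift [-0.813, 0.009, 0.0] turn [0.0, 0.0, 0.478] rows 4.9 
(0.48, -0.076, 0.2, -45) -> shift [-0.723, 0.306, 0.0] turn [0.0, 0.0, 0.556] rows 4.7 
(0.48, -0.076, 0.1, -73) -> shift [0.0, 0.0, 0.4] turn [0.0, 0.0, 0.622] rows 3.9
```

Call:
{"method": "play_rows", "body": {"rows": [[[0,0,-0.1],[0,0,0]],[[0,0,-0.25],[0,0,0]],[[0,0,-0.42],[0,0,0]],[[0,0,-0.58],[0,0,0]],[[0,0,-0.72],[0,0,0]],[[-0.1,0,-0.77],[0,0,0]],[[-0.26,0,-0.77],[0,0,0]],[[-0.42,0,-0.77],[0,0,0]],[[-0.58,0,-0.77],[0,0,0]],[[-0.74,0,-0.77],[0,0,0]],[[-0.8,0,-0.77],[0,0,0]],[[-0.8,0,-0.77],[0,0,0]],[[-0.8,0,-0.77],[0,0,0]]]}}

```text
time: 3.45
tool_pos: [0.4676, 0.1212, 0.2005]
tcp_rot: [-2.195, -2.247, -0.001]
wrist_force: [0.7, 0.0, -0.7]
width: 0.096
grip_force: 30.6
```

```bash
python3 -c "
from plan import *
s=bot.read_state();print(s['wrist_force'],s['grip_force'])
plan([(.4807,-.0756,.20,1.5),(.4807,-.0756,.0105,1.5)])"
```

```text
[ 0.74143992  0.0429524  -0.71372569] 30.603407621383667
t 3.45 pos [0.4676 0.1212 0.2005] phi 1.36 w 0.096
(0.4807, -0.0756, 0.2, 1.5) -> shift [-0.788, 0.034, 0.002] turn [-0.0, -0.001, -0.003] rows 4.7 
(0.4807, -0.0756, 0.0105, 1.5) -> shift [0.0, 0.0, 0.758] turn [0.0, 0.0, 0.0] rows 4.5
```

Call:
{"method": "play_rows", "body": {"rows": [[[-0.15,0.03,0],[0,0,0]],[[-0.31,0.034,0],[0,0,0]],[[-0.47,0.034,0],[0,0,0]],[[-0.63,0.034,0.05],[0,0,0]],[[-0.75,0.034,0.15],[0,0,0]],[[-0.788,0.034,0.3],[0,0,0]],[[-0.788,0.034,0.45],[0,0,0]],[[-0.788,0.034,0.6],[0,0,0]],[[-0.788,0.034,0.7],[0,0,0]],[[-0.788,0.034,0.74],[0,0,0]],[[-0.788,0.034,0.76],[0,0,0]],[[-0.788,0.034,0.76],[0,0,0]],[[-0.788,0.034,0.76],[0,0,0]]]}}

```text
time: 4.53
tool_pos: [0.4832, -0.0741, 0.0117]
tcp_rot: [2.189, 2.251, 0.002]
wrist_force: [0.3, -0.1, -0.5]
width: 0.093
grip_force: 30.6
```

Call:
{"method": "play_rows", "body": {"rows": [[[0,0,0],[0,0,0]],[[0,0,0],[0,0,0]],[[0,0,0],[0,0,0]],[[0,0,-0.1],[0,0,0]],[[0,0,-0.3],[0,0,0]],[[0,0,-0.5],[0,0,0]],[[0,0,-0.7],[0,0,0]],[[0,0,-0.77],[0,0,0]],[[0,0,-0.77],[0,0,0]],[[0,0,-0.77],[0,0,0]]], "claw": -0.18}}

```text
time: 5.37
tool_pos: [0.4844, -0.0753, 0.2076]
tcp_rot: [2.186, 2.245, 0.008]
wrist_force: [-0.7, -0.0, -0.6]
width: 0.411
grip_force: 0.0
```

```bash
python3 -c "
from plan import *
s=bot.read_state();print(s['wrist_force'],s['q'])
plan([(.48,.13,.2,1.5),(.51,.36,.18,-3.4),(.524,.4665,.09,-3.4),(.524,.4665,.007,-3.4)])
from fit import *
s=cams.read_camera('side');t=cams.read_camera('top')
tri=lambda w,h,fr,bk: np.array([[-w/2,-h/2+.004],[-w/2,h/2-.004],[-w/2+bk,h/2],[w/2,fr],[w/2,-fr],[-w/2+bk,-h/2]])
for c in (t,s):
  print('mplate',fit(c,'yel',tri(.092,.116,.02,.02),.006,(.462,.319,-.2),(0,60)))
  print('msil',fit(c,'dark',tri(.061,.086,.012,.012),.006,(.462,.319,-.2),(-110,-40)))
a=[grid(rect(c,.4,.56,.23,.4,.006,2200),.4,.56,.23,.4,2200) for c in (t,s)]
cv2.imwrite('pics/mp.png',np.hstack(a))
"
```

```text
[-0.68668511 -0.01371642 -0.56449703] [-2.05054608e-01 -7.96027772e-02  2.02192929e+00  5.35872583e-05
  1.18998766e+00 -2.31643613e-01]
t 5.37 pos [ 0.4844 -0.0753  0.2076] phi 1.52 w 0.411
(0.48, 0.13, 0.2, 1.5) -> shift [0.821, 0.004, 0.029] turn [0.012, 0.003, 0.0] rows 4.9 
(0.51, 0.36, 0.18, -3.4) -> shift [0.917, 0.144, 0.08] turn [0.0, 0.0, 0.109] rows 5.6 
(0.524, 0.4665, 0.09, -3.4) -> shift [0.429, 0.031, 0.36] turn [0.0, 0.0, 0.0] rows 3.4 
(0.524, 0.4665, 0.007, -3.4) -> shift [0.0, 0.0, 0.332] turn [0.0, 0.0, 0.0] rows 2.0 
mplate (array([ 0.46302491,  0.31899573, -0.21823731]), np.float64(-23.849319109903963))
msil (array([ 0.4625556 ,  0.31858672, -0.1569185 ]), np.float64(-42.93624880057881))
mplate (array([ 0.4615208 ,  0.31997712, -0.18660629]), np.float64(-23.67018331200666))
msil (array([ 0.46269056,  0.32350817, -0.15283685]), np.float64(-39.15463539149687))
```

View pics/mp.png

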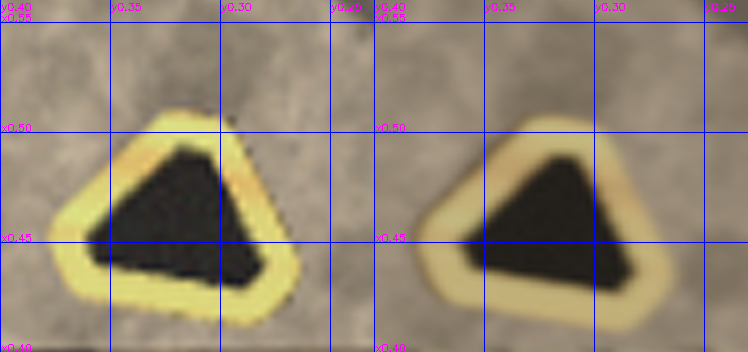

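The magnet plate is now clear: a dark arrow with its point toward +x, turned about -10°. I'll refine the poses of the plate and magnet from masks.

```bash
cat > mask.py <<'E'
from h import *
def bigblob(c,kind,thr,z,reg,s=4000):
    x0,x1,y0,y1=reg;f=rect(c,x0,x1,y0,y1,z,s).astype(float);f=cv2.GaussianBlur(f,(0,0),3)
    S={"dark":255-f.mean(2),"red":f[...,0]-f[...,1],"yel":f[...,0]*.5+f[...,1]*.5-f[...,2],"lum":f.mean(2),"org":f[...,0]-f[...,2]}[kind]
    m=(S>thr).astype(np.uint8);n,l,st,_=cv2.connectedComponentsWithStats(m);k=1+np.argmax(st[1:,4]);v,u=np.nonzero(l==k)
    return np.c_[x1-(v+.5)/s,y1-(u+.5)/s]
def sym(P,yaw0):
    """symmetry axis ~ +x at yaw0; centre of bounding box in the best-mirror frame"""
    best=None
    for a in np.radians(np.arange(yaw0-10,yaw0+10.1,.25)):
        d=np.array([np.cos(a),np.sin(a)]);n=np.array([-d[1],d[0]]);X=P@d;Y=P@n
        # mirror measure: mid of Y per X bin must be constant
        b=((X-X.min())/.001).astype(int);k=b.max()+1
        lo=np.full(k,9.);hi=np.full(k,-9.);np.minimum.at(lo,b,Y);np.maximum.at(hi,b,Y)
        mid=((lo+hi)/2)[3:-3];wd=(hi-lo)[3:-3];e=np.average((mid-np.average(mid,weights=wd))**2,weights=wd)
        if best is None or e<best[0]: best=(e,np.degrees(a),(X.max()+X.min())/2*d+np.average(mid,weights=wd)*n,X.ptp() if hasattr(X,'ptp') else X.max()-X.min(),Y.max()-Y.min())
    return [np.round(b,4) for b in best[1:]]
E
python3 - <<'E'
from mask import *
for n in("top","side"):
    c=cams.read_camera(n)
    print(n,"sil",sym(bigblob(c,"dark",155,.006,(.40,.53,.24,.40)),-10))
    print(n,"plate",sym(bigblob(c,"yel",33,.006,(.39,.54,.24,.40)),-10) if n=="top" else "")
    print(n,"magnet",sym(bigblob(c,"red",45,.022,(.48,.57,.41,.52)),-3))
E
```

```text
top sil [np.float64(-9.75), array([0.4625, 0.3174]), np.float64(0.0594), np.float64(0.0808)]
top plate [np.float64(-9.75), array([0.4626, 0.3176]), np.float64(0.0978), np.float64(0.1205)]
top magnet [np.float64(-3.75), array([0.5247, 0.4655]), np.float64(0.0619), np.float64(0.0853)]
side sil [np.float64(-9.75), array([0.4606, 0.3176]), np.float64(0.0586), np.float64(0.0796)]
side plate 
side magnet [np.float64(-2.75), array([0.5227, 0.468 ]), np.float64(0.0593), np.float64(0.0837)]
```

Call:
{"method": "play_rows", "body": {"rows": [[[0.16,0,0],[0,0,0]],[[0.32,0,0],[0,0,0]],[[0.48,0,0],[0,0,0]],[[0.64,0,0],[0,0,0]],[[0.8,0,0],[0,0,0]],[[0.96,0,0],[0,0,0]],[[1,0,0],[0,0,0]],[[1,0,0],[0,0,0]]], "claw": 1, "newtons": 60}}

```text
time: 6.23
tool_pos: [0.4734, 0.1775, 0.2009]
tcp_rot: [-2.185, -2.254, 0.005]
wrist_force: [0.2, -0.2, 0.1]
width: 0.999
grip_force: 0.0
```

Call:
{"method": "play_rows", "body": {"rows": [[[0.16,0.02,0],[0,0,0]],[[0.32,0.05,0],[0,0,0]],[[0.48,0.08,0],[0,0,0]],[[0.64,0.1,0],[0,0,0]],[[0.8,0.12,0],[0,0,0]],[[0.96,0.14,0],[0,0,0]],[[1,0.16,0.1],[0,0,0.1]],[[1,0.16,0.2],[0,0,0.1]],[[1,0.16,0.2],[0,0,0.1]]]}}

```text
time: 6.98
tool_pos: [0.5052, 0.4227, 0.1451]
tcp_rot: [-2.278, -2.163, 0.02]
wrist_force: [-1.4, -1.8, -0.7]
width: 1.003
grip_force: 0.0
```

```bash
python3 -c "
from plan import *
plan([(.524,.4665,.06,-3.3),(.524,.4665,.008,-3.3)])"
```

```text
t 6.98 pos [0.5052 0.4227 0.1451] phi -2.96 w 1.003
(0.524, 0.4665, 0.06, -3.3) -> shift [0.182, 0.069, 0.338] turn [-0.012, 0.011, 0.008] rows 2.3 
(0.524, 0.4665, 0.008, -3.3) -> shift [0.0, 0.0, 0.208] turn [0.0, 0.0, 0.0] rows 1.2
```

Call:
{"method": "play_rows", "body": {"rows": [[[0.12,0.05,0.1],[0,0,0.008]],[[0.182,0.069,0.22],[0,0,0.008]],[[0.182,0.069,0.338],[0,0,0.008]],[[0.182,0.069,0.338],[0,0,0.008]],[[0.182,0.069,0.338],[0,0,0.008]]]}}

```text
time: 7.4
tool_pos: [0.5264, 0.4675, 0.0659]
tcp_rot: [-2.286, -2.155, 0.011]
wrist_force: [-0.6, 0.4, -0.5]
width: 1.0
grip_force: 0.0
```

```bash
python3 -c "
from plan import *
plan([(.524,.4665,.008,-3.3)])"
```

```text
t 7.4 pos [0.5264 0.4675 0.0659] phi -3.39 w 1.0
(0.524, 0.4665, 0.008, -3.3) -> shift [-0.003, -0.008, 0.232] turn [-0.006, 0.007, -0.002] rows 1.4
```

Call:
{"method": "play_rows", "body": {"rows": [[[-0.002,-0.006,0.1],[0,0,0]],[[-0.002,-0.006,0.18],[0,0,0]],[[-0.002,-0.006,0.22],[0,0,0]],[[-0.002,-0.006,0.22],[0,0,0]],[[-0.002,-0.006,0.22],[0,0,0]],[[-0.002,-0.006,0.22],[0,0,0]]]}}

```text
time: 7.9
tool_pos: [0.5277, 0.4709, 0.016]
tcp_rot: [2.285, 2.155, 0.005]
wrist_force: [0.2, -0.3, 0.6]
width: 0.998
grip_force: 0.0
```

```bash
python3 -c "
from plan import *
plan([(.524,.4665,.008,-3.3)])"
```

```text
t 7.9 pos [0.5277 0.4709 0.016 ] phi -3.36 w 0.998
(0.524, 0.4665, 0.008, -3.3) -> shift [-0.019, -0.014, 0.032] turn [0.003, -0.003, -0.001] rows 0.2
```

Call:
{"method": "play_rows", "body": {"rows": [[[-0.018,-0.014,0.02],[0,0,0]],[[-0.018,-0.014,0.031],[0,0,0]],[[-0.018,-0.014,0.031],[0,0,0]],[[-0.018,-0.014,0.031],[0,0,0]]]}}

```text
time: 8.23
tool_pos: [0.5223, 0.4658, 0.0058]
tcp_rot: [2.285, 2.156, -0.0]
wrist_force: [0.6, 1.0, 0.7]
width: 1.002
grip_force: 0.0
```

Call:
{"method": "play_rows", "body": {"rows": [[[0,0,0],[0,0,0]],[[0,0,0],[0,0,0]],[[0,0,0],[0,0,0]],[[0,0,0],[0,0,0]],[[0,0,0],[0,0,0]],[[0,0,0],[0,0,0]]], "claw": -1}}

```text
time: 8.73
tool_pos: [0.5233, 0.4665, 0.0067]
tcp_rot: [2.285, 2.156, 0.003]
wrist_force: [1.5, -0.6, 4.6]
width: 0.656
grip_force: 64.1
```

```bash
python3 -c "
from plan import *
s=bot.read_state();print(s['wrist_force'],s['grip_force'])
x=s['tool_pos'];plan([(*x[:2],.08,-3.3),(.4618,.3175,.08,-9.75),(.4618,.3175,.012,-9.75)])"
```

```text
[ 1.47955849 -0.64940166  4.64822404] 64.11378659367074
t 8.73 pos [0.5233 0.4665 0.0067] phi -3.33 w 0.656
(np.float64(0.5233412704983287), np.float64(0.46654760865468103), 0.08, -3.3) -> shift [0.0, 0.0, -0.293] turn [0.002, -0.002, -0.001] rows 1.8 
(0.4618, 0.3175, 0.08, -9.75) -> shift [-0.609, -0.211, 0.0] turn [0.0, 0.0, 0.143] rows 3.9 
(0.4618, 0.3175, 0.012, -9.75) -> shift [0.0, 0.0, 0.272] turn [0.0, 0.0, 0.0] rows 1.6
```

Call:
{"method": "play_rows", "body": {"rows": [[[0,0,-0.06],[0,0,0]],[[0,0,-0.15],[0,0,0]],[[0,0,-0.25],[0,0,0]],[[-0.1,-0.04,-0.3],[0,0,0.05]],[[-0.25,-0.09,-0.3],[0,0,0.1]],[[-0.4,-0.14,-0.3],[0,0,0.143]],[[-0.52,-0.18,-0.3],[0,0,0.143]],[[-0.609,-0.211,-0.3],[0,0,0.143]],[[-0.609,-0.211,-0.3],[0,0,0.143]],[[-0.609,-0.211,-0.3],[0,0,0.143]],[[-0.609,-0.211,-0.3],[0,0,0.143]],[[-0.609,-0.211,-0.3],[0,0,0.143]]]}}

```text
time: 9.73
tool_pos: [0.4615, 0.318, 0.0811]
tcp_rot: [-2.402, -2.024, -0.001]
wrist_force: [0.2, 0.4, -2.5]
width: 0.658
grip_force: 65.4
```

```bash
python3 -c "
from plan import *
s=bot.read_state();print(s['wrist_force'],s['grip_force'])
plan([(.4618,.3175,.0095,-9.75)])
from mask import *
for n in('side','top'):
    c=cams.read_camera(n)
    P=bigblob(c,'yel',33 if n=='top' else 22,.006,(.47,.57,.39,.54));m=cv2.minAreaRect((P*1000).astype(np.float32));print(n,'cplate',m)
    P=bigblob(c,'dark',150,.006,(.49,.55,.42,.51));m=cv2.minAreaRect((P*1000).astype(np.float32));print(n,'csil',m)
    if n=='side': print('magnet in hand',sym(bigblob(c,'red',40,.096,(.40,.52,.25,.39)),-10))
"
```

```text
[ 0.21888493  0.43072028 -2.52799127] 65.3782216773925
t 9.73 pos [0.4615 0.318  0.0811] phi -9.75 w 0.658
(0.4618, 0.3175, 0.0095, -9.75) -> shift [-0.002, 0.001, 0.286] turn [0.001, -0.001, -0.0] rows 1.7 
side cplate ((520.0, 465.0), (149.75, 99.75), 90.0)
side csil ((523.4043579101562, 462.0988464355469), (42.07719039916992, 10.70633602142334), 83.33334350585938)
magnet in hand [np.float64(-7.75), array([0.4591, 0.3229]), np.float64(0.057), np.float64(0.0817)]
top cplate ((526.6017456054688, 476.2168884277344), (86.18689727783203, 52.325050354003906), 85.30508422851562)
top csil ((520.0, 452.0), (59.74999237060547, 63.74999237060547), 0.0)
```

Call:
{"method": "play_rows", "body": {"rows": [[[-0.001,0,0.1],[0,0,0]],[[-0.001,0,0.18],[0,0,0]],[[-0.001,0,0.24],[0,0,0]],[[-0.001,0,0.27],[0,0,0]],[[-0.001,0,0.285],[0,0,0]],[[-0.001,0,0.292],[0,0,0]],[[-0.001,0,0.292],[0,0,0]],[[-0.001,0,0.292],[0,0,0]]]}}

```text
time: 10.5
tool_pos: [0.4618, 0.3175, 0.0088]
tcp_rot: [2.402, 2.024, 0.003]
wrist_force: [0.5, 0.1, -3.0]
width: 0.661
grip_force: 65.4
```

Call:
{"method": "play_rows", "body": {"rows": [[[0,0,0.005],[0,0,0]],[[0,0,0.009],[0,0,0]],[[0,0,0.009],[0,0,0]]]}}

```text
time: 10.75
tool_pos: [0.4619, 0.3174, 0.0067]
tcp_rot: [2.402, 2.024, 0.003]
wrist_force: [-0.7, 0.4, 1.8]
width: 0.653
grip_force: 65.8
```

Call:
{"method": "play_rows", "body": {"rows": [[[0,0,0],[0,0,0]],[[0,0,0],[0,0,0]],[[0,0,0],[0,0,0]],[[0,0,0],[0,0,0]],[[0,0,-0.1],[0,0,0]],[[0,0,-0.25],[0,0,0]],[[0,0,-0.4],[0,0,0]],[[-0.15,0,-0.56],[0,0,0]],[[-0.3,0,-0.7],[0,0,0]],[[-0.45,0,-0.8],[0,0,0]],[[-0.6,0,-0.8],[0,0,0]],[[-0.76,0,-0.8],[0,0,0]],[[-0.9,0,-0.8],[0,0,0]],[[-0.9,0,-0.8],[0,0,0]],[[-0.9,0,-0.8],[0,0,0]]], "claw": 1}}

```text
time: 12.0
tool_pos: [0.4223, 0.0928, 0.2058]
tcp_rot: [2.406, 2.018, 0.001]
wrist_force: [-0.2, 0.8, 0.0]
width: 0.999
grip_force: 0.0
```

```bash
cat > fin.py <<'E'
from mask import *
def left():
  for n in('side','top'):
    c=cams.read_camera(n)
    print(n,'magnet',sym(bigblob(c,'red',45,.022,(.40,.52,.25,.39)),-10))
    P=bigblob(c,'yel',33 if n=='top' else 22,.006,(.40,.54,.24,.40));print('mplate',sym(P,-10))
    P=bigblob(c,'dark',150,.006,(.50,.545,.43,.50));m=cv2.minAreaRect((P*1000).astype(np.float32));print(n,'csil',m)
E
python3 -c "
from plan import *
plan([(.4832,-.0745,.2,1.5)])
from fin import *;left()
from fit import fit,rbox
for n in('side','top'):
  c=cams.read_camera(n)
  print(fit(c,'yel',rbox(.046,.110,.0229),.006,(.522,.463,-.11),(0,60)))
  print(fit(c,'dark',rbox(.012,.044,.001),.006,(.522,.463,-.11),(-130,-40)))
t=cams.read_camera('top');s=cams.read_camera('side')
a=[grid(rect(c,.4,.57,.24,.54,.006,1300),.4,.57,.24,.54,1300) for c in (t,s)]
cv2.imwrite('pics/mp2.png',np.hstack(a))
"
```

```text
t 12.0 pos [0.4223 0.0928 0.2058] phi -10.02 w 0.999
(0.4832, -0.0745, 0.2, 1.5) -> shift [-0.617, 0.356, 0.024] turn [0.001, 0.0, -0.256] rows 4.3 
side magnet [np.float64(-9.75), array([0.4599, 0.3197]), np.float64(0.058), np.float64(0.0838)]
mplate [np.float64(0.0), array([0.47, 0.32]), np.float64(0.1397), np.float64(0.1598)]
side csil ((523.4315185546875, 462.0810852050781), (42.54478454589844, 11.20295524597168), 83.33334350585938)
top magnet [np.float64(-9.25), array([0.4617, 0.3172]), np.float64(0.0609), np.float64(0.0839)]
mplate [np.float64(-9.75), array([0.4625, 0.3177]), np.float64(0.0976), np.float64(0.1204)]
top csil ((526.0787353515625, 462.3542175292969), (43.4277458190918, 12.167655944824219), 85.73210906982422)
(array([ 0.52336679,  0.46402313, -0.10585361]), np.float64(-31.813391942429636))
(array([ 0.5233288 ,  0.46185112, -0.11833968]), np.float64(-53.379841031761586))
(array([ 0.52529616,  0.46215032, -0.10083629]), np.float64(-32.1965372073998))
(array([ 0.52573557,  0.4620536 , -0.09635969]), np.float64(-63.6961099664735))
```

View pics/mp2.png

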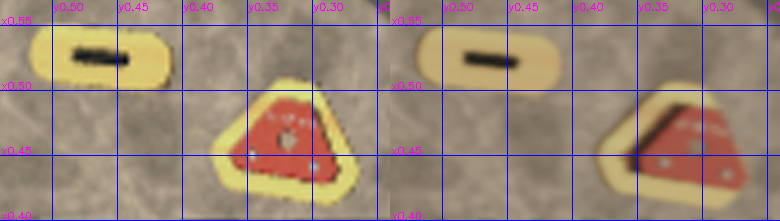

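The magnet lies on its silhouette with only a thin dark rim. The collet plate is clear at (0.5245, 0.462), yaw -6°. Next is the collet: move over the spare and measure it there.

```bash
python3 -c "
from fit import *
import fit as F
c=cams.read_camera('top')
F.score=lambda c,k:c['image'][...,0].astype(float)*.3-c['image'][...,1]
for d in (.003,.004): print(fit(c,'x',rbox(.010,.044,.002),.014,(.483,-.0745,.026),d=d))
print(fit(c,'x',rbox(.010,.044,.002),.014,(.483,-.0745,.026),d=.003,yaw=False))
"
```

```text
(array([ 0.48406832, -0.07409762,  0.00703156]), np.float64(-39.116025650317226))
(array([ 0.48363871, -0.07342902,  0.00402084]), np.float64(-45.26341303965665))
(array([ 0.48385089, -0.07403588,  0.06084006]), np.float64(-38.728595480165396))
```

Call:
{"method": "play_rows", "body": {"rows": [[[-0.15,0.08,0],[0,0,-0.06]],[[-0.3,0.17,0],[0,0,-0.13]],[[-0.45,0.26,0],[0,0,-0.2]],[[-0.56,0.32,0.1],[0,0,-0.256]],[[-0.617,0.356,0.25],[0,0,-0.256]],[[-0.617,0.356,0.4],[0,0,-0.256]],[[-0.617,0.356,0.5],[0,0,-0.256]],[[-0.617,0.356,0.5],[0,0,-0.256]],[[-0.617,0.356,0.5],[0,0,-0.256]],[[-0.617,0.356,0.5],[0,0,-0.256]]], "claw": -0.18, "newtons": 30}}

```text
time: 13.18
tool_pos: [0.4857, -0.0716, 0.0819]
tcp_rot: [2.185, 2.255, 0.002]
wrist_force: [-0.5, -0.4, -0.3]
width: 0.409
grip_force: 0.0
```

```bash
python3 -c "
from plan import *
plan([(.4832,-.0745,.0105,1.5)])
from mask import *"
```

```text
t 13.18 pos [ 0.4857 -0.0716  0.0819] phi 1.82 w 0.409
(0.4832, -0.0745, 0.0105, 1.5) -> shift [-0.011, -0.011, 0.285] turn [0.002, 0.0, 0.007] rows 1.7
```

Call:
{"method": "play_rows", "body": {"rows": [[[-0.01,-0.009,0.1],[0,0,0.007]],[[-0.01,-0.009,0.2],[0,0,0.007]],[[-0.01,-0.009,0.26],[0,0,0.007]],[[-0.01,-0.009,0.286],[0,0,0.007]],[[-0.01,-0.009,0.286],[0,0,0.007]],[[-0.01,-0.009,0.286],[0,0,0.007]]]}}

```text
time: 13.68
tool_pos: [0.4839, -0.0746, 0.0109]
tcp_rot: [2.191, 2.248, 0.003]
wrist_force: [-0.1, 0.5, 0.9]
width: 0.409
grip_force: 0.0
```

Call:
{"method": "play_rows", "body": {"rows": [[[0,0,0],[0,0,0]],[[0,0,0],[0,0,0]],[[0,0,0],[0,0,0]],[[0,0,0],[0,0,0]],[[0,0,0],[0,0,0]]], "claw": -1}}

```text
time: 14.1
tool_pos: [0.4838, -0.0749, 0.0109]
tcp_rot: [2.192, 2.247, 0.003]
wrist_force: [-0.6, 1.3, 6.8]
width: 0.093
grip_force: 30.4
```

```bash
python3 -c "
from plan import *
s=bot.read_state();x=s['tool_pos'];print(s['wrist_force'],s['grip_force'])
plan([(*x[:2],.2,1.5),(.48,.16,.2,1.5),(.5,.38,.2,1.5),(.5245,.462,.08,-6.0)])
"
```

```text
[-0.62558287  1.28600299  6.76242401] 30.37992775440216
t 14.1 pos [ 0.4838 -0.0749  0.0109] phi 1.42 w 0.093
(np.float64(0.4838493958703881), np.float64(-0.07485280746017484), 0.2, 1.5) -> shift [-0.0, 0.002, -0.756] turn [0.004, 0.001, -0.002] rows 4.5 
(0.48, 0.16, 0.2, 1.5) -> shift [0.939, 0.009, 0.0] turn [0.0, 0.0, 0.0] rows 5.6 
(0.5, 0.38, 0.2, 1.5) -> shift [0.878, 0.103, 0.0] turn [0.0, 0.0, 0.0] rows 5.3 
(0.5245, 0.462, 0.08, -6.0) -> shift [0.325, 0.107, 0.48] turn [0.0, 0.0, 0.167] rows 3.5
```

Call:
{"method": "play_rows", "body": {"rows": [[[0,0,-0.1],[0,0,0]],[[0,0,-0.25],[0,0,0]],[[0,0,-0.42],[0,0,0]],[[0,0,-0.58],[0,0,0]],[[0.05,0,-0.74],[0,0,0]],[[0.2,0,-0.77],[0,0,0]],[[0.36,0,-0.77],[0,0,0]],[[0.52,0,-0.77],[0,0,0]],[[0.68,0,-0.77],[0,0,0]],[[0.84,0,-0.77],[0,0,0]],[[0.98,0,-0.77],[0,0,0]],[[1,0,-0.77],[0,0,0]],[[1,0,-0.77],[0,0,0]]]}}

```text
time: 15.18
tool_pos: [0.4755, 0.1773, 0.2019]
tcp_rot: [2.189, 2.253, 0.001]
wrist_force: [-0.1, -0.3, 0.7]
width: 0.096
grip_force: 29.6
```

Call:
{"method": "play_rows", "body": {"rows": [[[0.16,0.02,0],[0,0,0]],[[0.32,0.04,0],[0,0,0]],[[0.48,0.06,0],[0,0,0]],[[0.64,0.08,0],[0,0,0]],[[0.8,0.1,0],[0,0,0]],[[0.92,0.12,0],[0,0,0]],[[0.95,0.12,0],[0,0,0]],[[0.95,0.12,0],[0,0,0]],[[0.95,0.12,0],[0,0,0]]]}}

```text
time: 15.93
tool_pos: [0.5002, 0.4118, 0.2011]
tcp_rot: [2.193, 2.248, -0.003]
wrist_force: [0.8, -0.0, -0.8]
width: 0.096
grip_force: 29.6
```

```bash
python3 -c "
from plan import *
s=bot.read_state();x=s['tool_pos'];print(s['wrist_force'],s['grip_force'])
plan([(.5245,.461,.05,-6.0)])
"
```

```text
[ 0.79492217 -0.03971822 -0.81121326] 29.610815942287445
t 15.93 pos [0.5002 0.4118 0.2011] phi 1.41 w 0.096
(0.5245, 0.461, 0.05, -6.0) -> shift [0.195, 0.103, 0.604] turn [-0.001, 0.002, 0.165] rows 3.9
```

Call:
{"method": "play_rows", "body": {"rows": [[[0.1,0.05,0.1],[0,0,0.08]],[[0.17,0.09,0.25],[0,0,0.165]],[[0.195,0.103,0.4],[0,0,0.165]],[[0.195,0.103,0.54],[0,0,0.165]],[[0.195,0.103,0.604],[0,0,0.165]],[[0.195,0.103,0.604],[0,0,0.165]],[[0.195,0.103,0.604],[0,0,0.165]],[[0.195,0.103,0.604],[0,0,0.165]]]}}

```text
time: 16.6
tool_pos: [0.526, 0.4623, 0.0527]
tcp_rot: [2.336, 2.1, 0.004]
wrist_force: [0.4, -0.5, 0.2]
width: 0.089
grip_force: 29.6
```

```bash
python3 -c "
from plan import *
plan([(.5245,.461,.012,-6.0)])
"
```

```text
t 16.6 pos [0.526  0.4623 0.0527] phi -6.08 w 0.089
(0.5245, 0.461, 0.012, -6.0) -> shift [-0.006, -0.006, 0.163] turn [0.003, -0.002, -0.002] rows 1.0
```

Call:
{"method": "play_rows", "body": {"rows": [[[-0.006,-0.005,0.08],[0,0,0]],[[-0.006,-0.005,0.13],[0,0,0]],[[-0.006,-0.005,0.155],[0,0,0]],[[-0.006,-0.005,0.163],[0,0,0]],[[-0.006,-0.005,0.166],[0,0,0]],[[-0.006,-0.005,0.166],[0,0,0]]]}}

```text
time: 17.1
tool_pos: [0.5233, 0.4612, 0.0109]
tcp_rot: [2.334, 2.102, -0.0]
wrist_force: [-1.7, -3.5, 4.0]
width: 0.094
grip_force: 30.2
```

Call:
{"method": "play_rows", "body": {"rows": [[[0,0,0],[0,0,0]],[[0,0,0],[0,0,0]],[[0,0,0],[0,0,0]],[[0,0,-0.1],[0,0,0]],[[0,0,-0.25],[0,0,0]],[[0,0,-0.4],[0,0,0]],[[-0.1,0,-0.56],[0,0,0]],[[-0.25,0,-0.7],[0,0,0]],[[-0.4,0,-0.77],[0,0,0]],[[-0.56,0,-0.77],[0,0,0]],[[-0.72,0,-0.77],[0,0,0]],[[-0.88,0,-0.77],[0,0,0]],[[-1,0,-0.77],[0,0,0]],[[-1,0,-0.77],[0,0,0]],[[-1,0,-0.77],[0,0,0]]], "claw": -0.18}}

```text
time: 18.35
tool_pos: [0.4968, 0.2112, 0.2019]
tcp_rot: [2.338, 2.098, 0.001]
wrist_force: [-0.3, 0.5, 0.4]
width: 0.41
grip_force: 0.0
```

```bash
python3 -c "
from plan import *
plan([(.48,.0,.2,18),(.55,-.19,.2,18)])
from h import *
t=cams.read_camera('top');s=cams.read_camera('side')
a=[grid(rect(c,.4,.57,.24,.54,.006,1300),.4,.57,.24,.54,1300) for c in (t,s)]
b=[cv2.resize(grid(rect(c,.48,.57,.4,.53,.010,3000),.48,.57,.4,.53,3000),(390,270)) for c in (t,s)]
cv2.imwrite('pics/mp3.png',np.vstack([np.hstack(a),np.hstack(b)]))
"
```

```text
t 18.35 pos [0.4968 0.2112 0.2019] phi -6.19 w 0.41
(0.48, 0.0, 0.2, 18) -> shift [-0.847, 0.024, 0.007] turn [0.001, -0.0, -0.537] rows 5.1 
(0.55, -0.19, 0.2, 18) -> shift [-0.809, 0.031, 0.0] turn [0.0, 0.0, 0.0] rows 4.9
```

View pics/mp3.png

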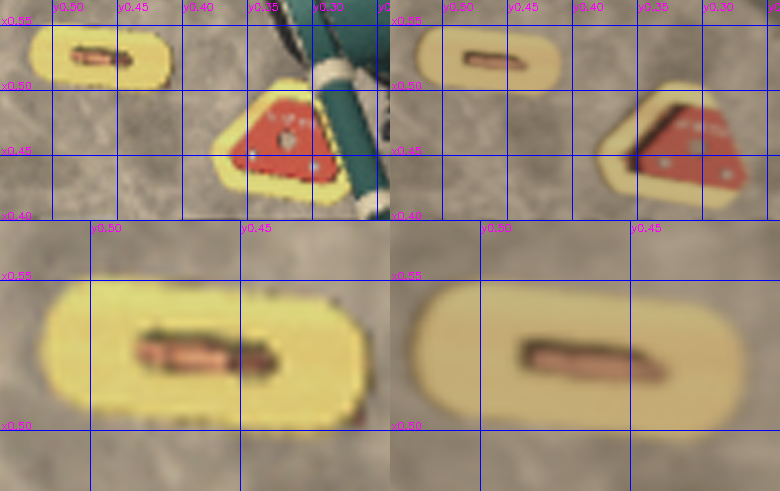

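The collet lies along its silhouette, and the magnet is still centred on its own. On the right side, the bar goes first, to the spare plate.

Call:
{"method": "play_rows", "body": {"rows": [[[-0.16,0,0],[0,0,0]],[[-0.32,0,0],[0,0,0]],[[-0.48,0,0],[0,0,0]],[[-0.64,0,0],[0,0,0]],[[-0.8,0,0],[0,0,0]],[[-0.96,0,0],[0,0,0]],[[-1,0.05,0],[0,0,0]],[[-1,0.2,0],[0,0,0]],[[-1,0.36,0],[0,0,0]],[[-1,0.4,0],[0,0,0]],[[-1,0.4,0],[0,0,0]],[[-1,0.4,0],[0,0,0]]], "claw": 0.3, "newtons": 50}}

```text
time: 19.45
tool_pos: [0.5707, -0.0448, 0.2007]
tcp_rot: [-2.331, -2.103, 0.002]
wrist_force: [0.2, 0.4, -0.5]
width: 0.649
grip_force: 0.0
```

```bash
python3 -c "
from plan import *
plan([(.6335,-.2245,.08,-6),(.6335,-.2245,.012,-6)])
"
```

```text
t 19.45 pos [ 0.5707 -0.0448  0.2007] phi -5.89 w 0.649
(0.6335, -0.2245, 0.08, -6) -> shift [-0.689, 0.325, 0.482] turn [-0.003, -0.0, 0.002] rows 5.4 
(0.6335, -0.2245, 0.012, -6) -> shift [0.0, 0.0, 0.272] turn [0.0, 0.0, 0.0] rows 1.6
```

Call:
{"method": "play_rows", "body": {"rows": [[[-0.15,0.07,0],[0,0,0]],[[-0.29,0.13,0],[0,0,0]],[[-0.43,0.2,0],[0,0,0]],[[-0.57,0.27,0.05],[0,0,0]],[[-0.67,0.32,0.2],[0,0,0]],[[-0.689,0.325,0.34],[0,0,0]],[[-0.689,0.325,0.46],[0,0,0]],[[-0.689,0.325,0.482],[0,0,0]],[[-0.689,0.325,0.482],[0,0,0]],[[-0.689,0.325,0.482],[0,0,0]],[[-0.689,0.325,0.482],[0,0,0]]]}}

```text
time: 20.37
tool_pos: [0.635, -0.2257, 0.0843]
tcp_rot: [2.33, 2.101, 0.003]
wrist_force: [0.6, -0.9, 0.5]
width: 0.647
grip_force: 0.0
```

```bash
python3 -c "
from plan import *
plan([(.6335,-.2245,.013,-6)])
"
```

```text
t 20.37 pos [ 0.635  -0.2257  0.0843] phi -5.92 w 0.647
(0.6335, -0.2245, 0.013, -6) -> shift [0.005, -0.008, 0.285] turn [0.006, 0.002, 0.002] rows 1.7
```

Call:
{"method": "play_rows", "body": {"rows": [[[0.004,-0.006,0.1],[0,0,0]],[[0.004,-0.006,0.18],[0,0,0]],[[0.004,-0.006,0.25],[0,0,0]],[[0.004,-0.006,0.28],[0,0,0]],[[0.004,-0.006,0.28],[0,0,0]],[[0.004,-0.006,0.28],[0,0,0]]]}}

```text
time: 20.87
tool_pos: [0.6329, -0.2249, 0.0129]
tcp_rot: [2.332, 2.101, 0.002]
wrist_force: [0.5, 0.5, 0.3]
width: 0.652
grip_force: 0.0
```

Call:
{"method": "play_rows", "body": {"rows": [[[0,0,0],[0,0,0]],[[0,0,0],[0,0,0]],[[0,0,0],[0,0,0]],[[0,0,0],[0,0,0]],[[0,0,0],[0,0,0]]], "claw": -1}}

```text
time: 21.28
tool_pos: [0.6336, -0.2255, 0.0135]
tcp_rot: [2.332, 2.1, 0.003]
wrist_force: [0.1, 0.1, 7.1]
width: 0.344
grip_force: 49.4
```

```bash
python3 -c "
from plan import *
s=bot.read_state();x=s['tool_pos'];print(s['wrist_force'],s['grip_force'])
plan([(*x[:2],.10,-6),(.4807,-.0756,.12,-6),(.4807,-.0756,.014,-6)])
"
```

```text
[0.09980427 0.06308591 7.07672095] 49.421879053115845
t 21.28 pos [ 0.6336 -0.2255  0.0135] phi -6.0 w 0.344
(np.float64(0.6335952835201383), np.float64(-0.22549291852105935), 0.1, -6) -> shift [-0.0, 0.001, -0.346] turn [0.005, 0.001, 0.0] rows 2.1 
(0.4807, -0.0756, 0.12, -6) -> shift [0.532, -0.671, -0.08] turn [0.0, 0.0, 0.0] rows 5.2 
(0.4807, -0.0756, 0.014, -6) -> shift [0.0, 0.0, 0.424] turn [0.0, 0.0, 0.0] rows 2.5
```

Call:
{"method": "play_rows", "body": {"rows": [[[0,0,-0.06],[0,0,0]],[[0,0,-0.2],[0,0,0]],[[0,0,-0.34],[0,0,0]],[[0.05,-0.06,-0.4],[0,0,0]],[[0.14,-0.18,-0.4],[0,0,0]],[[0.24,-0.3,-0.4],[0,0,0]],[[0.33,-0.42,-0.4],[0,0,0]],[[0.42,-0.54,-0.4],[0,0,0]],[[0.5,-0.64,-0.4],[0,0,0]],[[0.532,-0.671,-0.3],[0,0,0]],[[0.532,-0.671,-0.2],[0,0,0]],[[0.532,-0.671,-0.12],[0,0,0]],[[0.532,-0.671,-0.12],[0,0,0]],[[0.532,-0.671,-0.12],[0,0,0]]]}}

```text
time: 22.45
tool_pos: [0.4773, -0.0748, 0.0406]
tcp_rot: [-2.333, -2.101, 0.003]
wrist_force: [-0.4, -0.5, -1.3]
width: 0.343
grip_force: 50.0
```

```bash
python3 -c "
from plan import *
s=bot.read_state();x=s['tool_pos'];print(s['wrist_force'],s['grip_force'])
plan([(.4807,-.0756,.014,-6)])
"
```

```text
[-0.36518198 -0.54339669 -1.28779339] 49.95175123214722
t 22.45 pos [ 0.4773 -0.0748  0.0406] phi -5.98 w 0.343
(0.4807, -0.0756, 0.014, -6) -> shift [-0.002, 0.014, 0.106] turn [-0.004, -0.0, 0.0] rows 0.6
```

Call:
{"method": "play_rows", "body": {"rows": [[[0,0.01,0.05],[0,0,0]],[[0,0.01,0.09],[0,0,0]],[[0,0.01,0.104],[0,0,0]],[[0,0.01,0.107],[0,0,0]],[[0,0.01,0.107],[0,0,0]]]}}

```text
time: 22.87
tool_pos: [0.4813, -0.0754, 0.0145]
tcp_rot: [-2.335, -2.102, 0.0]
wrist_force: [0.6, 0.3, -1.7]
width: 0.344
grip_force: 50.0
```

Call:
{"method": "play_rows", "body": {"rows": [[[0,0,0],[0,0,0]],[[0,0,0],[0,0,0]],[[0,0,0],[0,0,0]],[[0,0,-0.1],[0,0,0]],[[0,0,-0.25],[0,0,0]],[[0,0,-0.4],[0,0,0]],[[0,0,-0.56],[0,0,0]],[[0,0,-0.6],[0,0,0]],[[0,0,-0.6],[0,0,0]],[[0,0,-0.6],[0,0,0]]], "claw": 0.3}}

```text
time: 23.7
tool_pos: [0.4818, -0.0754, 0.1652]
tcp_rot: [2.333, 2.101, 0.002]
wrist_force: [-0.9, 0.3, -0.7]
width: 0.646
grip_force: 0.0
```

```bash
cat > r.py <<'E'
from plan import *
from mask import *
plan([(.476,-.268,.12,-11.5)])
t=cams.read_camera('top')
P=bigblob(t,'dark',140,.006,(.59,.68,-.28,-.17));m=cv2.minAreaRect((P*1000).astype(np.float32));print('tsil',m)
P=bigblob(t,'yel',33,.006,(.56,.70,-.31,-.13));m=cv2.minAreaRect((P*1000).astype(np.float32));print('tplate',m)
P=bigblob(t,'org',125,.066,(.43,.52,-.32,-.20));m=cv2.minAreaRect((P*1000).astype(np.float32));print('tape@.066',m)
s=cams.read_camera('side')
a=grid(rect(t,.42,.53,-.33,-.21,.006,3300),.42,.53,-.33,-.21,3300)
b=s["image"][105:150,300:355][...,::-1];b=cv2.resize(b,(396,363),interpolation=cv2.INTER_CUBIC)
cv2.imwrite('pics/tp.png',np.hstack([a,b]))
E
python3 r.py
```

```text
t 23.7 pos [ 0.4818 -0.0754  0.1652] phi -5.99 w 0.646
(0.476, -0.268, 0.12, -11.5) -> shift [-0.769, 0.057, 0.181] turn [0.003, 0.0, 0.122] rows 4.7 
tsil ((624.875, -225.0), (109.75, 69.5), 90.0)
tplate ((630.8673095703125, -221.97705078125), (77.95803833007812, 117.3044662475586), 18.483627319335938)
tape@.066 ((473.38775634765625, -265.3013610839844), (55.85246276855469, 32.59607696533203), 77.38067626953125)
```

View pics/tp.png

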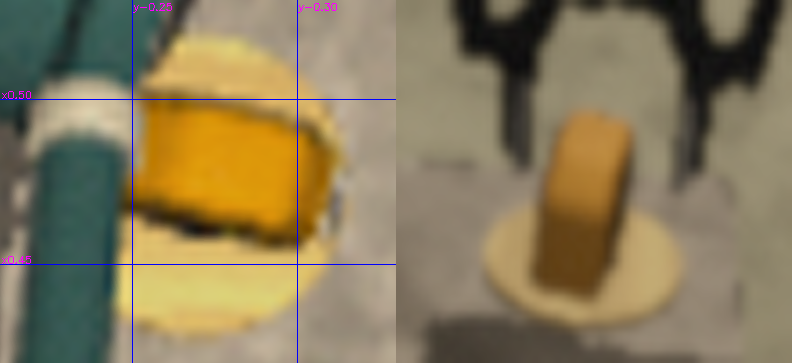

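The tape's hook, a dark and light speck, is at its -y end near (0.465, -0.311). The case spans y from about -0.236 to -0.300. I'll check this with side-view rays and refit the tape silhouette.

```bash
python3 - <<'E'
from fit import *
t=cams.read_camera('top');s=cams.read_camera('side')
R=np.radians
print('tsil',fit(t,"dark",rbox(.038,.076,.003),.006,(.631,-.222,R(18.5)),(-130,-40)))
print('side base corners',ray(s,[(319,140),(328,141.6)],.006).round(4))
# from latest crop: cols 300+px/7.2, rows 105+py/8.07
print(ray(s,[(300+(532-396)/7.2,105+288/8.07),(300+(597-396)/7.2,105+298/8.07)],.006).round(4))
o=np.load('top.npz');o=dict(o)
# render check: box hull of case vs orange mask in first top image, fit x,y,yaw
f=o['image'].astype(float);m=((f[...,0]-f[...,2]>95)|(f.mean(2)<60)).astype(np.uint8)
m[:, :]=m
r=proj(o,[[.43,-.22,0],[.53,-.34,.03]]);lo=r.min(0).astype(int);hi=r.max(0).astype(int)+1
k=8;sub=cv2.resize(o['image'][lo[1]:hi[1],lo[0]:hi[0]],None,fx=k,fy=k,interpolation=cv2.INTER_CUBIC).astype(float)
M=((sub[...,0]-sub[...,2]>110)|(sub.mean(2)<80))
def hull(p):
    a=p[2];Q=[]
    for y,z in [(-28,0),(36,0),(-28,40),(36,40),(-20,58),(28,58),(-12,64),(20,64)]:
        for x in(-18,18): Q.append([x/1e3,y/1e3,.006+z/1e3])
    Q=np.array(Q);q=Q.copy();q[:,0]=p[0]+np.cos(a)*Q[:,0]-np.sin(a)*Q[:,1];q[:,1]=p[1]+np.sin(a)*Q[:,0]+np.cos(a)*Q[:,1]
    uv=(proj(o,q)-lo+.5)*k;h=np.zeros(M.shape,np.uint8);cv2.fillConvexPoly(h,cv2.convexHull(uv.astype(np.float32)).astype(int),1);return h>0
best=max(((M&h).sum()/(M|h).sum(),x,y,a) for x in np.arange(.464,.485,.001) for y in np.arange(-.285,-.255,.001) for a in R(np.arange(-17,-6,1)) for h in[hull((x,y,a))])
print('tape',best[0],best[1:3],np.degrees(best[3]))
E
```

```text
tsil (array([ 0.63091217, -0.22276479,  0.33770562]), np.float64(-61.62274646145777))
side base corners [[ 0.4927 -0.2451  0.006 ]
 [ 0.4632 -0.2383  0.006 ]]
[[ 0.493  -0.2409  0.006 ]
 [ 0.4635 -0.2364  0.006 ]]
tape 0.6714704104876574 (np.float64(0.46900000000000003), np.float64(-0.26999999999999996)) -8.0
```

Call:
{"method": "play_rows", "body": {"rows": [[[-0.16,0,0],[0,0,0.06]],[[-0.32,0.01,0],[0,0,0.117]],[[-0.48,0.02,0],[0,0,0.117]],[[-0.64,0.03,0],[0,0,0.117]],[[-0.76,0.042,0.05],[0,0,0.117]],[[-0.783,0.042,0.15],[0,0,0.117]],[[-0.783,0.042,0.18],[0,0,0.117]],[[-0.783,0.042,0.18],[0,0,0.117]],[[-0.783,0.042,0.18],[0,0,0.117]],[[-0.783,0.042,0.18],[0,0,0.117]]], "claw": 0.7, "newtons": 50}}

```text
time: 24.73
tool_pos: [0.4715, -0.2701, 0.1195]
tcp_rot: [-2.427, -1.994, -0.0]
wrist_force: [0.9, 0.2, 0.5]
width: 0.848
grip_force: 0.0
```

```bash
python3 -c "
from plan import *
plan([(.472,-.2715,.016,-11)])
"
```

```text
t 24.73 pos [ 0.4715 -0.2701  0.1195] phi -11.18 w 0.848
(0.472, -0.2715, 0.016, -11) -> shift [-0.005, 0.003, 0.414] turn [-0.0, -0.0, -0.004] rows 2.5
```

Call:
{"method": "play_rows", "body": {"rows": [[[-0.005,0.003,0.1],[0,0,0]],[[-0.005,0.003,0.2],[0,0,0]],[[-0.005,0.003,0.3],[0,0,0]],[[-0.005,0.003,0.38],[0,0,0]],[[-0.005,0.003,0.412],[0,0,0]],[[-0.005,0.003,0.412],[0,0,0]],[[-0.005,0.003,0.412],[0,0,0]]]}}

```text
time: 25.32
tool_pos: [0.4726, -0.2722, 0.0173]
tcp_rot: [2.427, 1.993, 0.001]
wrist_force: [-0.2, 0.0, 0.2]
width: 0.852
grip_force: 0.0
```

Call:
{"method": "play_rows", "body": {"rows": [[[0,0,0],[0,0,0]],[[0,0,0],[0,0,0]],[[0,0,0],[0,0,0]],[[0,0,0],[0,0,0]],[[0,0,0],[0,0,0]],[[0,0,0],[0,0,0]]], "claw": -1}}

```text
time: 25.82
tool_pos: [0.4734, -0.2734, 0.0181]
tcp_rot: [2.426, 1.99, 0.002]
wrist_force: [0.5, 0.9, 6.4]
width: 0.396
grip_force: 49.7
```

```bash
python3 -c "
from plan import *
s=bot.read_state();x=s['tool_pos'];print(s['wrist_force'],s['grip_force'],s['q'])
plan([(*x[:2],.12,-11),(.631,-.2225,.12,18.8),(.631,-.2225,.018,18.8)])
"
```

```text
[0.4579352  0.88206446 6.36161333] 49.73051995038986 [-5.69492540e-01  2.50461653e-01  2.05836846e+00  5.47150608e-04
  8.28997286e-01 -3.72988750e-01]
t 25.82 pos [ 0.4734 -0.2734  0.0181] phi -11.28 w 0.396
(np.float64(0.4734452856524182), np.float64(-0.2733918335133815), 0.12, -11) -> shift [-0.0, 0.001, -0.407] turn [0.005, 0.001, -0.006] rows 2.4 
(0.631, -0.2225, 0.12, 18.8) -> shift [0.32, 0.58, 0.0] turn [0.0, 0.0, -0.662] rows 4.2 
(0.631, -0.2225, 0.018, 18.8) -> shift [0.0, 0.0, 0.408] turn [0.0, 0.0, 0.0] rows 2.4
```

Call:
{"method": "play_rows", "body": {"rows": [[[0,0,-0.08],[0,0,0]],[[0,0,-0.2],[0,0,0]],[[0,0,-0.34],[0,0,0]],[[0.03,0.05,-0.4],[0,0,-0.06]],[[0.1,0.18,-0.4],[0,0,-0.2]],[[0.17,0.3,-0.4],[0,0,-0.35]],[[0.24,0.42,-0.4],[0,0,-0.5]],[[0.3,0.54,-0.4],[0,0,-0.64]],[[0.32,0.58,-0.4],[0,0,-0.668]],[[0.32,0.58,-0.3],[0,0,-0.668]],[[0.32,0.58,-0.2],[0,0,-0.668]],[[0.32,0.58,-0.2],[0,0,-0.668]],[[0.32,0.58,-0.2],[0,0,-0.668]],[[0.32,0.58,-0.2],[0,0,-0.668]]]}}

```text
time: 26.98
tool_pos: [0.6291, -0.2225, 0.0664]
tcp_rot: [-1.829, -2.553, 0.001]
wrist_force: [0.5, 0.2, -2.9]
width: 0.393
grip_force: 50.7
```

```bash
python3 -c "
from plan import *
s=bot.read_state();print(s['wrist_force'])
plan([(.631,-.2225,.020,19)])
"
```

```text
[ 0.49806432  0.18752768 -2.91901924]
t 26.98 pos [ 0.6291 -0.2225  0.0664] phi 18.77 w 0.393
(0.631, -0.2225, 0.02, 19) -> shift [-0.002, 0.007, 0.186] turn [-0.001, -0.0, -0.005] rows 1.1
```

Call:
{"method": "play_rows", "body": {"rows": [[[-0.002,0.007,0.08],[0,0,0]],[[-0.002,0.007,0.14],[0,0,0]],[[-0.002,0.007,0.175],[0,0,0]],[[-0.002,0.007,0.186],[0,0,0]],[[-0.002,0.007,0.186],[0,0,0]],[[-0.002,0.007,0.186],[0,0,0]]]}}

```text
time: 27.48
tool_pos: [0.6316, -0.2224, 0.0203]
tcp_rot: [1.829, 2.554, 0.0]
wrist_force: [0.6, 0.5, -2.9]
width: 0.392
grip_force: 50.7
```

Call:
{"method": "play_rows", "body": {"rows": [[[0,0,0.004],[0,0,0]],[[0,0,0.008],[0,0,0]],[[0,0,0.008],[0,0,0]]]}}

```text
time: 27.73
tool_pos: [0.632, -0.2224, 0.0184]
tcp_rot: [1.828, 2.553, 0.001]
wrist_force: [0.6, -0.5, -1.6]
width: 0.393
grip_force: 51.0
```

Call:
{"method": "play_rows", "body": {"rows": [[[0,0,0],[0,0,0]],[[0,0,0],[0,0,0]],[[0,0,0],[0,0,0]],[[0,0,0],[0,0,0]],[[0,0,-0.1],[0,0,0]],[[0,0,-0.25],[0,0,0]],[[0,0,-0.4],[0,0,0]],[[0,0,-0.55],[0,0,0]],[[0.06,-0.08,-0.6],[0,0,0]],[[0.15,-0.2,-0.6],[0,0,0]],[[0.24,-0.32,-0.6],[0,0,0]],[[0.33,-0.45,-0.6],[0,0,0]],[[0.33,-0.6,-0.6],[0,0,0]],[[0.33,-0.74,-0.6],[0,0,0]],[[0.33,-0.76,-0.6],[0,0,0]],[[0.33,-0.76,-0.6],[0,0,0]],[[0.33,-0.76,-0.6],[0,0,0]]], "claw": 0.7}}

```text
time: 29.15
tool_pos: [0.4256, -0.2057, 0.1685]
tcp_rot: [1.829, 2.552, 0.001]
wrist_force: [-0.5, -0.1, 0.6]
width: 0.851
grip_force: 0.0
```

```bash
python3 - <<'E'
from plan import *
from h import *
plan([(.4813,-.0754,.08,-6)])
t=cams.read_camera('top');s=cams.read_camera('side')
a=grid(rect(t,.56,.69,-.31,-.17,.006,2800),.56,.69,-.31,-.17,2800)
b=grid(rect(t,.40,.54,-.34,-.2,.006,2800),.40,.54,-.34,-.2,2800)[:364]
cv2.imwrite('pics/tp2.png',np.hstack([a,b]))
E
```

```text
t 29.15 pos [ 0.4256 -0.2057  0.1685] phi 18.74 w 0.851
(0.4813, -0.0754, 0.08, -6) -> shift [0.422, 0.378, 0.354] turn [0.002, 0.001, 0.55] rows 4.0
```

View pics/tp2.png

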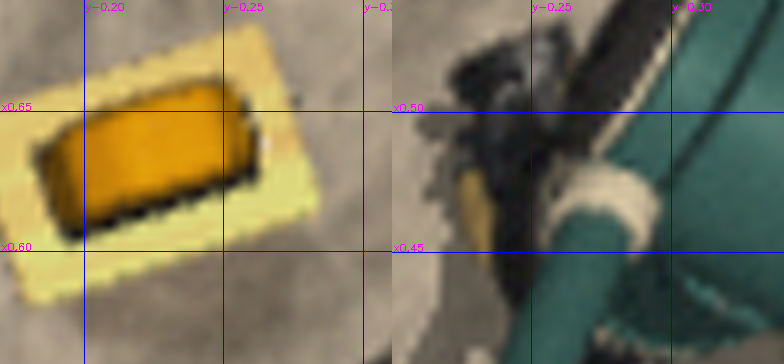

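The tape stands along its silhouette. Its +y face lies at the silhouette's end near (0.6186, -0.188), so the origin offset is about 1 mm. Next the bar goes from the spare to the round plate.

Call:
{"method": "play_rows", "body": {"rows": [[[0.12,0.11,0],[0,0,0.13]],[[0.23,0.2,0],[0,0,0.27]],[[0.34,0.3,0],[0,0,0.4]],[[0.42,0.376,0],[0,0,0.53]],[[0.422,0.378,0.15],[0,0,0.55]],[[0.422,0.378,0.3],[0,0,0.55]],[[0.422,0.378,0.354],[0,0,0.55]],[[0.422,0.378,0.354],[0,0,0.55]],[[0.422,0.378,0.354],[0,0,0.55]],[[0.422,0.378,0.354],[0,0,0.55]]], "claw": 0.4}}

```text
time: 30.08
tool_pos: [0.4823, -0.0751, 0.0805]
tcp_rot: [2.332, 2.103, 0.002]
wrist_force: [0.3, 0.9, 1.4]
width: 0.699
grip_force: 0.0
```

```bash
python3 -c "
from plan import *
plan([(.4813,-.0754,.0145,-6)])
from fit import *
for n in ('top','side'):
    c=cams.read_camera(n);D=.092
    print(fit(c,'yel',rbox(D,D,D/2-1e-6),.006,(.4725,-.267,0),(0,60),yaw=False),fit(c,'dark',rbox(.033,.033,.0164),.006,(.4725,-.267,0),(-130,-40),yaw=False))
"
```

```text
t 30.08 pos [ 0.4823 -0.0751  0.0805] phi -5.92 w 0.699
(0.4813, -0.0754, 0.0145, -6) -> shift [-0.002, -0.004, 0.264] turn [0.003, 0.0, 0.002] rows 1.6 
(array([ 0.4734852 , -0.27021023, -0.06233966]), np.float64(-33.938260556504254)) (array([ 0.47298955, -0.27077912, -0.11181773]), np.float64(-82.6519211349478))
(array([ 0.47657319, -0.26119455, -0.20626199]), np.float64(-17.3731034004891)) (array([ 0.47081227, -0.26938248, -0.03702919]), np.float64(-49.68534009115531))
```

Call:
{"method": "play_rows", "body": {"rows": [[[-0.002,-0.003,0.1],[0,0,0]],[[-0.002,-0.003,0.18],[0,0,0]],[[-0.002,-0.003,0.24],[0,0,0]],[[-0.002,-0.003,0.264],[0,0,0]],[[-0.002,-0.003,0.264],[0,0,0]],[[-0.002,-0.003,0.264],[0,0,0]]]}}

```text
time: 30.68
tool_pos: [0.4806, -0.0758, 0.0143]
tcp_rot: [2.333, 2.102, 0.002]
wrist_force: [0.4, 0.3, 0.0]
width: 0.7
grip_force: 0.0
```

Call:
{"method": "play_rows", "body": {"rows": [[[0,0,0],[0,0,0]],[[0,0,0],[0,0,0]],[[0,0,0],[0,0,0]],[[0,0,0],[0,0,0]],[[0,0,0],[0,0,0]]], "claw": -1}}

```text
time: 31.1
tool_pos: [0.4812, -0.0758, 0.0149]
tcp_rot: [2.332, 2.102, 0.003]
wrist_force: [-0.4, -0.9, 7.2]
width: 0.343
grip_force: 49.2
```

```bash
python3 -c "
from plan import *
s=bot.read_state();x=s['tool_pos'];print(s['wrist_force'],s['grip_force'])
plan([(*x[:2],.08,-6),(.4725,-.271,.08,-6),(.4725,-.271,.016,-6)])
"
```

```text
[-0.36787194 -0.93004996  7.16867581] 49.166842103004456
t 31.1 pos [ 0.4812 -0.0758  0.0149] phi -5.95 w 0.343
(np.float64(0.48115816291276975), np.float64(-0.07580433128797405), 0.08, -6) -> shift [-0.0, 0.001, -0.26] turn [0.004, 0.0, 0.001] rows 1.6 
(0.4725, -0.271, 0.08, -6) -> shift [-0.78, 0.047, 0.0] turn [0.0, 0.0, 0.0] rows 4.7 
(0.4725, -0.271, 0.016, -6) -> shift [0.0, 0.0, 0.256] turn [0.0, 0.0, 0.0] rows 1.5
```

Call:
{"method": "play_rows", "body": {"rows": [[[0,0,-0.06],[0,0,0]],[[0,0,-0.18],[0,0,0]],[[0,0,-0.3],[0,0,0]],[[-0.1,0.01,-0.3],[0,0,0]],[[-0.24,0.015,-0.3],[0,0,0]],[[-0.38,0.02,-0.3],[0,0,0]],[[-0.52,0.03,-0.3],[0,0,0]],[[-0.66,0.04,-0.3],[0,0,0]],[[-0.75,0.047,-0.24],[0,0,0]],[[-0.78,0.047,-0.15],[0,0,0]],[[-0.78,0.047,-0.08],[0,0,0]],[[-0.78,0.047,-0.08],[0,0,0]],[[-0.78,0.047,-0.08],[0,0,0]],[[-0.78,0.047,-0.08],[0,0,0]]]}}

```text
time: 32.27
tool_pos: [0.4713, -0.2704, 0.0338]
tcp_rot: [2.333, 2.104, 0.0]
wrist_force: [1.6, -0.1, -1.0]
width: 0.343
grip_force: 49.8
```

```bash
python3 -c "
from plan import *
s=bot.read_state();print(s['wrist_force'],s['grip_force'])
plan([(.4725,-.271,.0150,-6)])
"
```

```text
[ 1.55907623 -0.05081554 -1.00543042] 49.83340322971344
t 32.27 pos [ 0.4713 -0.2704  0.0338] phi -5.92 w 0.343
(0.4725, -0.271, 0.015, -6) -> shift [-0.002, 0.005, 0.075] turn [0.0, 0.0, 0.002] rows 0.5
```

Call:
{"method": "play_rows", "body": {"rows": [[[-0.002,0.004,0.04],[0,0,0]],[[-0.002,0.004,0.065],[0,0,0]],[[-0.002,0.004,0.075],[0,0,0]],[[-0.002,0.004,0.075],[0,0,0]],[[-0.002,0.004,0.075],[0,0,0]]]}}

```text
time: 32.68
tool_pos: [0.4723, -0.2709, 0.0149]
tcp_rot: [2.333, 2.104, 0.0]
wrist_force: [-1.0, 0.9, 1.5]
width: 0.346
grip_force: 50.2
```

Call:
{"method": "play_rows", "body": {"rows": [[[0,0,0],[0,0,0]],[[0,0,0],[0,0,0]],[[0,0,0],[0,0,0]],[[0,0,0],[0,0,0]],[[0,0,-0.1],[0,0,0]],[[0,0,-0.25],[0,0,0]],[[0,0,-0.4],[0,0,0]],[[0,0,-0.56],[0,0,0]],[[0.15,0,-0.72],[0,0,0]],[[0.3,0,-0.78],[0,0,0]],[[0.46,0,-0.78],[0,0,0]],[[0.62,0,-0.78],[0,0,0]],[[0.78,0,-0.78],[0,0,0]],[[0.94,0,-0.78],[0,0,0]],[[1,0,-0.78],[0,0,0]],[[1,0,-0.78],[0,0,0]],[[1,0,-0.78],[0,0,0]]], "claw": 0.3}}

```text
time: 34.1
tool_pos: [0.4979, -0.0218, 0.2095]
tcp_rot: [2.33, 2.106, -0.001]
wrist_force: [-0.2, -0.3, -0.5]
width: 0.651
grip_force: 0.0
```

```bash
python3 - <<'E'
from fit import *
import fit as F
t=cams.read_camera('top');s=cams.read_camera('side');D=.092
print(bot.read_state()['tool_pos'])
for c in(t,s): print('plate',fit(c,'yel',rbox(D,D,D/2-1e-6),.006,(.4725,-.268,0),(0,60),yaw=False))
o=F.score
F.score=lambda c,k:(o(c,"lum")-2*np.maximum(o(c,"yel"),0)) if k=="bar" else o(c,k)
print("bar",fit(t,"bar",rbox(.031,.031,.0154),.041,(.4725,-.27,0),(20,140),yaw=False))
print("cup",fit(t,"org",rbox(.025,.025,.0124),.021,(.6086,-.088,0),yaw=False))
a=grid(rect(t,.40,.69,-.35,-.05,.006,1300),.40,.69,-.35,-.05,1300)
b=cv2.resize(s["image"][100:200,240:360][...,::-1],(390,377),interpolation=cv2.INTER_CUBIC)
cv2.imwrite('pics/fin.png',np.hstack([a,b[:a.shape[0]]]))
E
```

```text
[ 0.49784129 -0.02331489  0.20946186]
plate (array([ 0.47355947, -0.26981751,  0.05934856]), np.float64(-30.717766128569206))
plate (array([ 0.47095548, -0.26561944, -0.06750294]), np.float64(-21.58601219942018))
bar (array([ 0.47161885, -0.26865646, -0.14319498]), np.float64(-76.4798358336199))
cup (array([ 0.59777647, -0.08661666,  0.15297089]), np.float64(-1.1778489429913535))
```

View pics/fin.png

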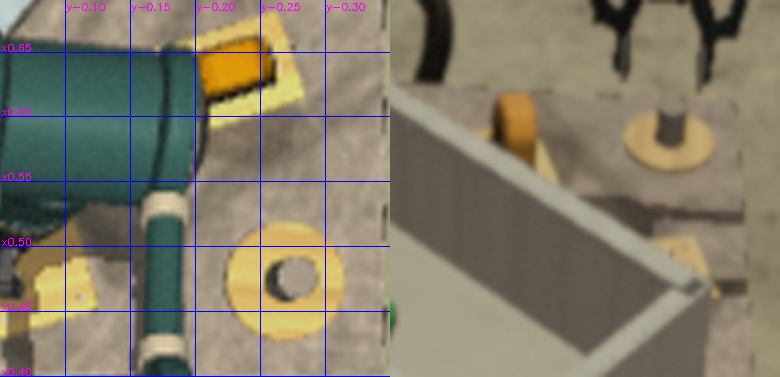

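The bar stands within about 2 mm of the plate centre, and the tape is upright. I'll move the arm aside over the tray for one last look at the cup and everything else.

Call:
{"method": "play_rows", "body": {"rows": [[[0.16,0,-0.05],[0,0,0]],[[0.32,0,-0.1],[0,0,0]],[[0.48,0,-0.1],[0,0,0]],[[0.64,0,-0.1],[0,0,0]],[[0.7,0,-0.1],[0,0,0]],[[0.7,0,-0.1],[0,0,0]],[[0.7,0,-0.1],[0,0,0]],[[0.7,0,-0.1],[0,0,0]],[[0.7,0,-0.1],[0,0,0]]]}}

```text
time: 34.95
tool_pos: [0.5161, 0.1496, 0.2343]
tcp_rot: [2.336, 2.1, -0.001]
wrist_force: [-0.1, 0.1, 0.5]
width: 0.647
grip_force: 0.0
```

```bash
python3 - <<'E'
from fit import *
from mask import *
t=cams.read_camera('top');o=dict(np.load('top.npz'));s=cams.read_camera('side')
for c in(o,t): print("cup",fit(c,"org",rbox(.025,.025,.0124),.021,(.6086,-.088,0),yaw=False))
print(bot.read_state()['tool_pos'],bot.read_state()['joint_vel'].round(3))
a=grid(rect(t,.40,.69,-.35,-.05,.006,1300),.40,.69,-.35,-.05,1300)
b=grid(rect(s,.40,.69,.24,.54,.006,1300),.40,.69,.24,.54,1300)
cv2.imwrite('pics/fin2.png',np.hstack([a,b]))
E
```

```text
cup (array([ 0.60857898, -0.08792077,  0.2042732 ]), np.float64(-15.284801138078883))
cup (array([ 0.60833691, -0.08738637,  0.04234056]), np.float64(-15.538289251580252))
[0.51610751 0.1498843  0.23444729] [ 0.007 -0.    -0.003  0.    -0.     0.002]
```

View pics/fin2.png

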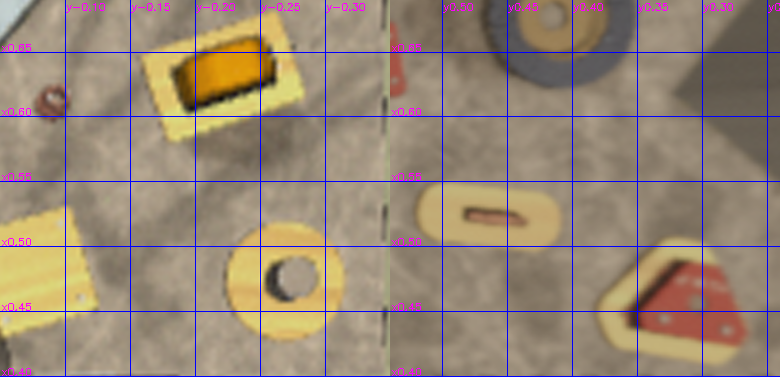

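All four pieces sit on their own plates. The cup is unmoved, the spare plate is empty, and the arm is clear and still. I'm handing the job in.

```bash
python3 -c "
from workcell import bot
print(bot.finish_job())"
```

```text
the job is handed in; nothing more can be done
None
```

I handed the job in at about 35 s: in the last pictures the bar, tape, magnet and collet each sat within about 2 mm of the middle of their own plates, the tape, magnet and collet lay along their silhouettes, and the gas cup had not moved.

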